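# Load the cell dryer, hook on its hood and start it

## Robot

A 7-joint arm with a two-finger parallel gripper is mounted at the origin on the work surface. World frame = base frame: x ahead of the robot, y to its left, z up, the work surface at z = 0. Lengths are in mm, angles in rad, forces in N, time in s.
With the tool pointing down it reaches from about 400 to 900 mm from the base axis. Payload 5.5 kg.
Tool frame: the origin (TCP) lies at the very end of the fingers, on their centre line; the grasp point (between the pads) lies r.pinch_z behind it (r.pinch_z is the distance from the TCP to the grasp point, in mm); z points along the fingers, y is the direction in which the jaws open and shut (so a half turn about z gives the same grasp; the last joint's range is limited). The gripper opens to 92 mm and grips with 3 to 60 N. Pads are 19 mm wide; open, the fingers measure 130 mm over their backs; the gripper's body (75 mm by 190 mm) begins 47 mm behind the grasp point.
Start: joints at [-0.983, 0.501, -0.427, 1.55, 0.221, 1.138, -0.21], TCP at [207.39, 616.027, 226.729] pointing down, gripper open.
Joint ranges: [-2.88, 2.88], [-0.31, 2.03], [-1.54, 1.56], [0.2, 2.42], [-1.41, 4.55], [0.19, 2.02], [-2.57, 2.57]. Speed limits (rad/s): [2.57, 2.57, 3.14, 3.14, 3.14, 3.14, 3.14].

## Interface

Orientations are given as [roll, pitch, yaw] about the fixed x, y, z axes, in that order (R = Rz(yaw) Ry(pitch) Rx(roll)).
In Python, from rig import r gives the robot as it stands. The module is installed in compiled form; this text tells all that it offers.
- The arm moves only by the shell command python3 -m pendant 'ROWS' [FORCE]. ROWS is JSON, a list of rows, each an object with "slide": the shift along the tool's x, y, z in m, a list of three; "twist": the turn, a rotation vector about the tool's x, y, z in rad, a list of three; "jaw": the opening, from 0 (shut) to 1 (fully open). In form: [{"slide": [dx, dy, dz], "twist": [ax, ay, az], "jaw": jaw}, ...]. A call has 1 to 20 rows; each row shifts and turns the pose as measured when the row begins, along the tool's axes as they then stand; what a row does not reach is not made up. A row lasts 1/12 s, in which the tool goes at most 41.7 mm and 7.16 degrees, less where a joint would pass 70% of its speed; a pose out of reach is approached as far as the arm can. A call is refused whole if a number of a shift passes 0.0417 or a number of a turn 0.125, either way. A call with a gripper value outside its range is refused whole. The fingers move at their own pace and stop on an object; FORCE is the grip in N (left out, the last holds). Time passes only in rows, so rows that do not move let the fingers close. It gives the time, the measured TCP pose, the force and the opening at its end, in the units of the state.
- r.get_state(): the state, without advancing time (a new reading comes with each control period).
- r.get_image(name): name is "scene" or "side" or "wrist"; returns a dict with "image" (480x640x3 uint8, blue, green, red), "fx", "fy", "cx", "cy" (pixels), "R" (3x3) and "t" (3): a world point X has camera coordinates R X + t; the wrist camera has in their place "mount" (4x4, takes a point from camera to tool coordinates, whose origin is the TCP and whose axes are the flange's). Camera axes: x right, y down, z forward; pixel columns grow to the right and rows downward; lengths in mm; the calibration is good to about 2 mm. A picture is of the moment at which its call begins: read the wrist's pose just before it. There is no depth.
- r.sign_off(): hands the job in, once; it reports no verdict.
The state is a dict: "time": time; "q": joint angles; "qvel": joint speeds; "effort": joint torques, N m; "eef_pos": TCP position; "ee_rot": TCP orientation; "ft_force": force on the tool from outside, world axes, zero at the start; "ft_torque": the same for the moment, N m; "width": finger opening in mm.
Only numpy, scipy, OpenCV 4.12 (cv2) and the standard library are available. Lean on these libraries where they do the work, as an engineer would, in place of code of your own. Each camera call takes 0.05 s, during which the arm holds its last target.

## Task

Load the dryer: put every sample cell upside down over a drying peg, mouth down and standing flat on the dryer, one cell to a peg. Then hook the hood's two orange tabs into the slots of the steel rail with the hood tilted, swing it down flat inside the back stop until it is fully home, and then press the green start button right down and let it go. Do not shift the bottle, jar and beaker standing nearby.

Things in the scene. Friction and masses are not known exactly. Their poses are not given: they have to be found in the camera images.
- dryer: black drying base, fixed, 190 mm (its x) by 290 mm (its y), flat top 40 mm above the bench; origin on the bench under its centre, x points from hook rail to back stop, z up. Three green pegs, 24 mm across, stand in a row along y. Steel back stop along the far edge: its x 78 to 86 mm, 20 mm tall, 250 mm long. Closed, the hood fits between rail and stop with 5 mm to spare; its tabs cannot be slid in flat.
- slot_left (a point): middle of the slot at dryer y = +70 mm, at the level of the dryer's top, halfway through the steel hook rail. The rail runs along the dryer's y on the near edge: 250 mm long, 10 mm deep (dryer x -77 to -67 mm), 18 mm tall. Each slot is 48 mm wide, passes right through in x, and is open from the dryer's top to 12 mm above it; a 6 mm lip bridges it
- slot_right (a point): the same for the slot at dryer y = -70 mm
- hood: hood, 450 g, open below: clear plastic walls, grey top and grey flange; starts standing on the bench. 250 mm long (its y), lower edge from its x -65 to +75 mm, 104 mm tall plus handle, walls 4 mm. Origin in the lower-edge plane, 75 mm from its far edge; z up. Closed, its axes are parallel to the dryer's and its origin is 40 mm above the dryer's origin (within 3 mm sideways).
- tab_left (a point): middle of the tip of the orange tab at hood y = +70 mm (hood frame -79, 70, 2 mm). The tab lies in the plane of the lower edge: 40 mm wide, 4 mm thick, standing out 14 mm towards -x from the flange, which is 4 mm thick, 12 mm deep (hood x -65 to -53 mm; the near wall rises from its inner edge)
- tab_right (a point): the same for the tab at hood y = -70 mm
- hood_handle (a point): centre of the orange handle, an upright rib on the hood's top: 18 mm thick (hood's x), 70 mm long (hood's y), 32 mm high, from 104 to 136 mm above the lower edge, at hood x = +11 mm
- start (a joint): green start button, a round push button 30 mm across on top of the controller: 0 when up, 0.006 (m) fully pressed, 4 N; it springs back by itself
- start_top (a point): centre of the top face of the start button; press straight down
- controller: grey control box fixed to the bench, 80 x 80 mm, 90 mm tall; origin on the bench under its centre
- peg0 (a point): foot of drying peg 0, on the dryer's top surface (dryer frame: 13, -80, 40 mm); the peg rises 60 mm above it
- cell0: square sample cell: white plastic, closed end blue, 44 x 44 mm outside, 90 mm long, open at one end, inside 38 x 38 mm and 86 mm deep, 90 g; starts lying on its side on a thin dark mat, mouth pointing roughly to the robot's left. Origin at the centre of the closed end's outer face; x runs along the cell's axis towards the open mouth. May be absent.
- peg1 (a point): foot of drying peg 1, on the dryer's top surface (dryer frame: 13, 0, 40 mm); the peg rises 60 mm above it
- cell1: square sample cell: white plastic, closed end blue, 44 x 44 mm outside, 90 mm long, open at one end, inside 38 x 38 mm and 86 mm deep, 90 g; starts lying on its side on a thin dark mat, mouth pointing roughly to the robot's left. Origin at the centre of the closed end's outer face; x runs along the cell's axis towards the open mouth. May be absent.
- peg2 (a point): foot of drying peg 2, on the dryer's top surface (dryer frame: 13, 80, 40 mm); the peg rises 60 mm above it
- cell2: square sample cell: white plastic, closed end blue, 44 x 44 mm outside, 90 mm long, open at one end, inside 38 x 38 mm and 86 mm deep, 90 g; starts lying on its side on a thin dark mat, mouth pointing roughly to the robot's left. Origin at the centre of the closed end's outer face; x runs along the cell's axis towards the open mouth. May be absent.
- reagent_bottle: amber reagent bottle, 60 mm across, 110 mm tall; does not belong to the job, leave it where it is; origin under its centre
- powder_jar: white jar with black lid, 56 mm across, 60 mm tall; does not belong to the job, leave it where it is; origin under its centre
- beaker: clear beaker, 70 mm across, 85 mm tall; does not belong to the job, leave it where it is; origin under its centre
Things that resemble listed ones, but are neither listed nor needed, are in the scene too. Leave any red look-alike of the cell0 alone. Leave any red look-alike of the cell1 alone.

How it is judged (in metres and radians):
On the way, in this order (a step that is already met when the one before it is completed fails the run):
1. every cell present stands upside down over a peg (angle between each of cell0, cell1, cell2's own x axis and vertical above 3.04 rad and z of each of cell0, cell1, cell2 in the frame of dryer below 0.134 m and (horizontal distance between cell0 and peg0 below 0.012 m or horizontal distance between cell0 and peg1 below 0.012 m or horizontal distance between cell0 and peg2 below 0.012 m) and (horizontal distance between cell1 and peg0 below 0.012 m or horizontal distance between cell1 and peg1 below 0.012 m or horizontal distance between cell1 and peg2 below 0.012 m) and (horizontal distance between cell2 and peg0 below 0.012 m or horizontal distance between cell2 and peg1 below 0.012 m or horizontal distance between cell2 and peg2 below 0.012 m)), for 0.2 s.
2. both tabs are in their slots while the hood is tilted (far edge raised by more than 6 degrees) (x of tab_left in the frame of dryer between -0.084 and -0.07 m and z of each of tab_left, tab_right in the frame of dryer below 0.053 m and y of tab_left in the frame of dryer between 0.062 and 0.078 m and x of tab_right in the frame of dryer between -0.084 and -0.07 m and y of tab_right in the frame of dryer between -0.078 and -0.062 m and angle between hood's own z axis and vertical between 0.105 and 0.7 rad), for 0.1 s.
3. the hood is swung down flat on the dryer with both tabs in the slots (x of tab_left in the frame of dryer between -0.084 and -0.07 m and z of each of tab_left, tab_right in the frame of dryer below 0.053 m and y of tab_left in the frame of dryer between 0.062 and 0.078 m and x of tab_right in the frame of dryer between -0.084 and -0.07 m and y of tab_right in the frame of dryer between -0.078 and -0.062 m and angle between hood's own z axis and vertical below 0.03 rad and z of hood in the frame of dryer below 0.0435 m), for 0.2 s.
4. the start button is pressed at least 4 mm (value of joint start above 0.004 m), for 0.05 s.
At the end, for the whole second after the job is handed in: Every cell present is mouth down over a peg (axis within 12 mm, upright within 0.1 rad, closed end under 134 mm high); hood flat on the dryer (0.03 rad, lower edge under 3.5 mm above its top), both tabs 3 mm or more under the lip; start button up again; all at rest (all of step 1 and all of step 3 and value of joint start below 0.0015 m and linear speed of each of hood, cell0, cell1, cell2 below 0.02 m/s); the robot touches nothing.
It fails at once if the reagent bottle is shifted by more than 30 mm (distance of reagent_bottle from where it was at the start of the episode above 0.03 m).
It fails at once if the powder jar is shifted by more than 30 mm (distance of powder_jar from where it was at the start of the episode above 0.03 m).
It fails at once if the beaker is shifted by more than 30 mm (distance of beaker from where it was at the start of the episode above 0.03 m).
Of cell0, cell1, cell2 only 2 to 3 are there at a start; the rules pass over those that are not, and their reading is None.
At some moment in a run one of hood, cell0, cell1, cell2 may be knocked a few centimetres aside while the robot is not near it.
It also fails if it takes over 208 s, if anything falls off the work surface, if the arm or the gripper's body presses on something with over 40 N, if the wrist force passes 120 N, or if a joint passes its speed limit or range.

## Working session

There is one attempt and no reset: what is moved stays moved. The work goes in short steps, Python scripts to look and compute and a shell command to move; the robot and the scene stay as the last step left them, time stands still between calls to the robot, and variables do not carry over. Pictures are saved under pics/ and viewed, and the job is handed in when it is done.

```bash
mkdir -p pics; ls; cat > h.py <<'E'
import numpy as np, cv2
from rig import r
def grab(n,f):
    s=r.get_state(); d=r.get_image(n); cv2.imwrite('pics/'+f,d['image']); return s,d
E
python3 - <<'E'
from h import *
s=r.get_state(); print(s, r.pinch_z)
for n in ['scene','side','wrist']:
    s,d=grab(n,n+'0.png'); print(n,{k:v for k,v in d.items() if k!='image'})
    if n!='wrist': print('campos',-np.array(d['R']).T@np.array(d['t']))
E
```

```text
pics
{'time': 0.0, 'q': array([-0.98283263,  0.50185707, -0.42678939,  1.5514439 ,  0.2208099 ,
        1.1383127 , -0.21027089]), 'qvel': array([ 5.76211409e-04,  1.26025077e-03,  8.21225873e-04, -1.83511473e-03,
        2.41772275e-04,  1.41271856e-03,  5.25783273e-06]), 'effort': array([-6.81562178e-04, -5.66602314e+01, -5.81542343e+00, -2.79111099e+01,
       -6.83738454e-02,  3.09676328e-02,  1.84134287e-04]), 'eef_pos': array([207.2269388 , 615.33870035, 225.67496591]), 'ee_rot': array([-3.13963176e+00, -5.69958454e-05,  2.81691423e+00]), 'ft_force': array([-0.26691844,  0.65104744,  0.08180367]), 'ft_torque': array([-0.04907754,  0.00752729,  0.03133758]), 'width': 91.75903513221309} 18.8
scene {'fx': 481.9550216510013, 'fy': 481.9550216510013, 'cx': 327.40455300253666, 'cy': 240.9333567669643, 'R': array([[ 0.87275056,  0.48779069, -0.01914965],
       [ 0.33416759, -0.62556566, -0.704982  ],
       [-0.35586302,  0.60887425, -0.70896662]]), 't': array([-330.99206411, -176.74362337, 1451.31634957])}
campos [ 864.40531364 -832.77904197  897.99539111]
side {'fx': 549.2707115769572, 'fy': 549.2707115769572, 'cx': 327.1504491073193, 'cy': 234.6251562244626, 'R': array([[ 0.98846499, -0.15111144, -0.01011411],
       [-0.08748418, -0.51519456, -0.85259667],
       [ 0.12362637,  0.84364679, -0.52247164]]), 't': array([-462.08701339,   63.91765433, 1602.99252599])}
campos [  264.1764672  -1389.25610102   887.34051682]
wrist {'fx': 333.16117997091476, 'fy': 333.16117997091476, 'cx': 319.2354946730622, 'cy': 241.09957271633147, 'mount': array([[ 1.28486333e-03, -9.67189675e-01, -2.54052124e-01,
         6.78586629e+01],
       [ 9.99998952e-01,  1.07318106e-03,  9.71817671e-04,
        -2.83398632e-01],
       [-6.67288089e-04, -2.54053106e-01,  9.67190040e-01,
        -1.58017109e+02],
       [ 0.00000000e+00,  0.00000000e+00,  0.00000000e+00,
         1.00000000e+00]])}
```

View pics/scene0.png

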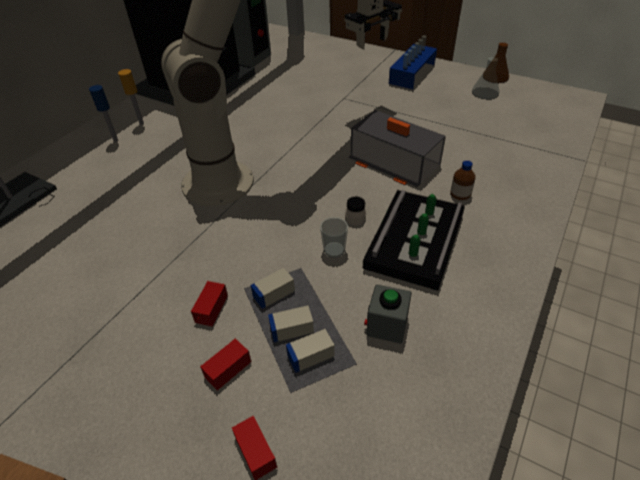

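View pics/side0.png

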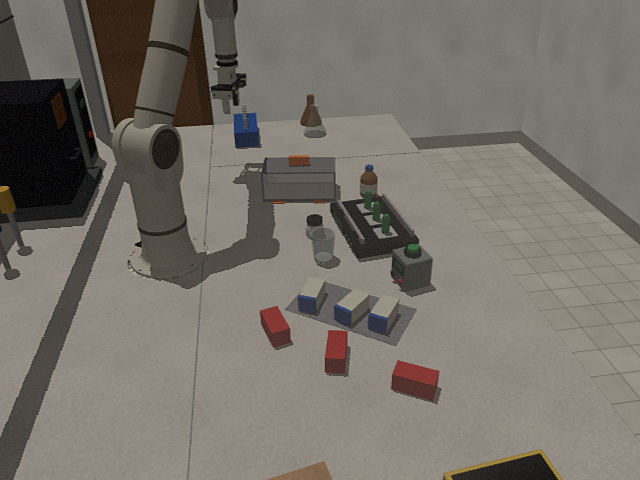

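View pics/wrist0.png

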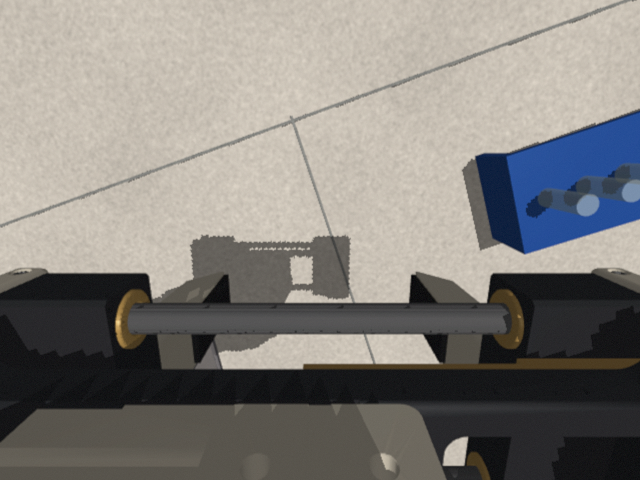

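The images show three cells on the mat (scene ~(275,288), (292,323), (312,350)), red look-alikes to the left and below, the dryer at ~(415,238), the hood at ~(397,145) with its tabs facing the scene camera, and the controller at ~(390,312). Next I'll measure them in detail.

```bash
python3 - <<'E'
from h import *
for n,(x0,y0,w,h) in {'scene':(230,180,240,180),'side':(250,140,200,200)}.items():
    d=cv2.imread('pics/%s0.png'%n); c=d[y0:y0+h,x0:x0+w]
    c=np.clip(c.astype(float)*1.5,0,255).astype('uint8')
    f=3; c=cv2.resize(c,None,fx=f,fy=f,interpolation=cv2.INTER_CUBIC); cv2.imwrite('pics/%s0z.png'%n,c)
c=cv2.imread('pics/scene0.png')[100:220,330:490]; c=np.clip(c*1.5,0,255).astype('uint8');cv2.imwrite('pics/hood0z.png',cv2.resize(c,None,fx=4,fy=4,interpolation=cv2.INTER_CUBIC))
E
```

```text
(no output)
```

View pics/scene0z.png

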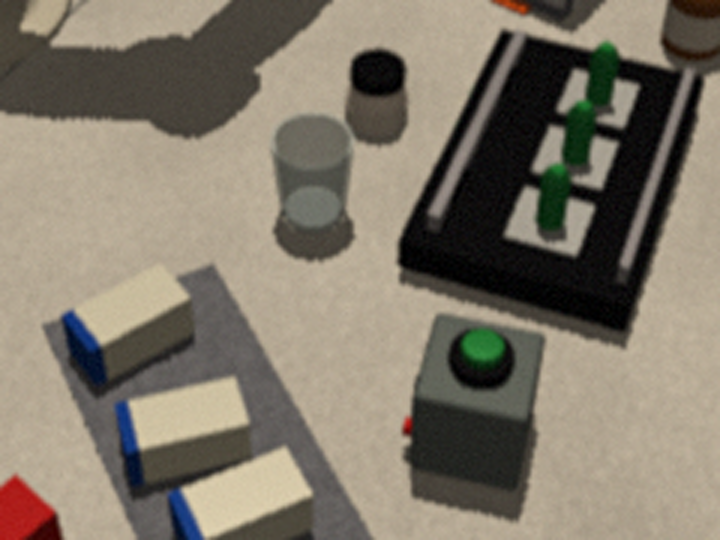

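View pics/side0z.png

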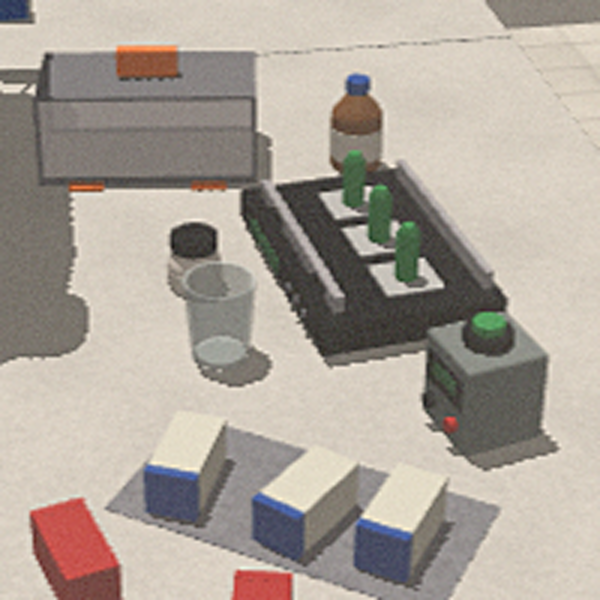

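View pics/hood0z.png

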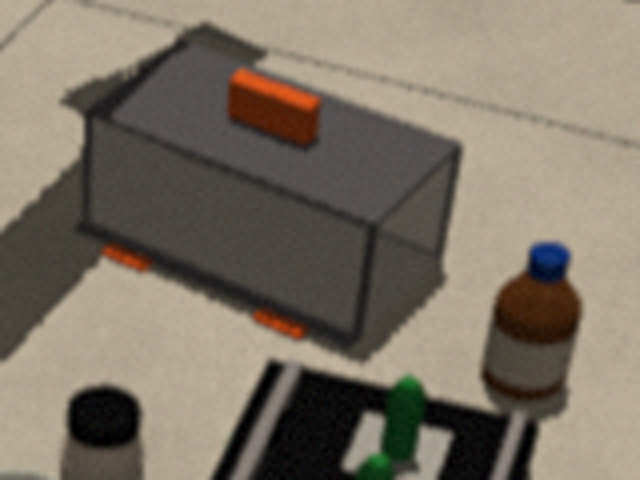

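```bash
cat >> h.py <<'E'
def ray(d,u,v):
    R=np.array(d['R']);t=np.array(d['t'])
    o=-R.T@t; k=R.T@np.array([(u-d['cx'])/d['fx'],(v-d['cy'])/d['fy'],1.]); return o,k/np.linalg.norm(k)
def onz(d,u,v,z):
    o,k=ray(d,u,v); return o+k*(z-o[2])/k[2]
def wristcam(s,d):
    from scipy.spatial.transform import Rotation as Ro
    T=np.eye(4);T[:3,:3]=Ro.from_euler('xyz',s['ee_rot']).as_matrix();T[:3,3]=s['eef_pos']
    C=T@np.array(d['mount']); e=dict(d); e['R']=C[:3,:3].T; e['t']=-C[:3,:3].T@C[:3,3]; return e
def tri(d1,p1,d2,p2):
    o1,k1=ray(d1,*p1);o2,k2=ray(d2,*p2)
    A=np.stack([k1,-k2],1); l=np.linalg.lstsq(A,o2-o1,rcond=None)[0]
    a=o1+l[0]*k1;b=o2+l[1]*k2; return (a+b)/2,np.linalg.norm(a-b)
def blobs(m,amin=8):
    n,l,st,c=cv2.connectedComponentsWithStats(m.astype('uint8'),connectivity=8)
    return [(st[i],c[i],l==i) for i in range(1,n) if st[i][4]>=amin]
def ratio(im,ch,k):
    f=im.astype(int); o=[x for x in range(3) if x!=ch]; return (f[:,:,ch]>k*f[:,:,o[0]]+8)&(f[:,:,ch]>k*f[:,:,o[1]]+8)
def masks(im):
    b,g,rr=[im[:,:,i].astype(int) for i in range(3)]
    return dict(green=(g>1.35*b+8)&(g>1.35*rr+8), blue=(b>1.5*rr+10)&(b>1.3*g+5), orange=(rr>1.6*g+15)&(g>1.2*b+3)&(rr>90),red=(rr>2.5*g+10)&(rr>2.5*b+10),white=(rr>140)&(g>135)&(rr<g*1.13))
E
python3 - <<'E'
from h import *
D={}
for n in ['scene','side']:
    s,d=grab(n,n+'1.png'); D[n]=d
    m=masks(d['image'])
    for k in ['green','blue','orange']:
        for st,c,_ in blobs(m[k]):
            print(n,k,st,c.round(1))
E
```

```text
scene green [418 194  18  41 309] [426.5 214.1]
scene green [410 235  10  21 168] [414.2 244.8]
scene green [383 290  16  13 163] [390.4 295.7]
scene blue [406  47   6   7  14] [408.4  49.6]
scene blue [390  46  47  43 908] [410.6  67.5]
scene blue [ 89  85  20  25 192] [98.1 96.3]
scene blue [463 161   9   9  68] [466.6 164.8]
scene blue [251 284  14  24 160] [257.8 295.8]
scene blue [268 314   9  28 116] [272.4 327. ]
scene blue [286 343  13  29 173] [292.2 357.2]
scene orange [388 118  22   9  82] [398.4 122.1]
scene orange [356 162  10   5  18] [360.5 164.3]
scene orange [394 178  11   6  23] [399.  180.9]
side green [80 98  4  5  8] [ 81.4 100. ]
side green [366 190   4   4  10] [367.5 191.4]
side green [374 202   5   3  11] [376.3 203. ]
side green [383 214   6   5  16] [385.2 215.5]
side green [408 244  11   6  52] [412.5 246.7]
side blue [234 113  25  35 600] [245.1 129.3]
side blue [366 165   7   3  18] [368.8 166.1]
side blue [298 295  18   5  36] [306.7 297.2]
side blue [334 305  17   8  42] [342.3 308.5]
side blue [369 313  18   7  45] [377.5 316.3]
side orange [289 156   8   2   9] [292.1 156.1]
side orange [298 156  10   1  10] [302.5 156. ]
side orange [273 202   8   1   8] [276.5 202. ]
side orange [316 202   8   1   8] [319.5 202. ]
```

```bash
python3 - <<'E'
from h import *
D={n:r.get_image(n) for n in ['scene','side']}
S,Q=D['scene'],D['side']
for a,b in [((432,195),(368.3,191)),((424.3,214),(376.3,202.3)),((415.7,235.3),(385.7,214.7))]:
    print('peg',tri(S,a,Q,b))
print('button',tri(S,(391,295),Q,(413,246.5)))
print('tabs',tri(S,(360.5,164.3),Q,(278.5,202.5)),tri(S,(399,181),Q,(320,202.3)))
print('tabs z2',onz(S,360.5,164.3,2),onz(S,399,181,2))
hz=lambda x,y:(330+x/4,100+y/4)
print('handle top',onz(S,*hz(277,92),136), tri(S,(398.4,122.1),Q,(299,160)))
sz=lambda x,y:(230+x/3,180+y/3)
for P in [[(165,265),(190,303),(62,312),(100,350)],[(236,378),(250,424),(118,403),(135,437)],[(293,450),(312,496),(170,488),(196,536)]]:
    print([onz(S,*sz(*p),45)[:2].round() for p in P])
for nm,p,z in [('bottle',(697,50),0),('jar',(376,125),0),('beaker',(312,225),0),('red',(0,0),0)]:
    print(nm,onz(S,*sz(*p),z)[:2].round())
print('dryer corners', [onz(S,*sz(*p),40)[:2].round() for p in [(507,32),(703,75),(628,300),(402,240)]])
print('ctl', [onz(S,*sz(*p),90)[:2].round() for p in [(436,317),(543,335),(526,430),(414,407)]])
E
```

```text
peg (array([618.98833485, 126.29693183,  97.33485764]), np.float64(1.1226735126319538))
peg (array([627.48145649,  50.58345511,  95.80931466]), np.float64(0.6195965442750544))
peg (array([636.99965457, -29.75136326,  96.16615263]), np.float64(0.4948392883749751))
button (array([ 660.86162749, -229.76022987,  108.77698281]), np.float64(1.9216860359998662))
tabs (array([341.39242215, 278.9809882 ,   0.89190123]), np.float64(1.096413240528259)) (array([481.10689935, 254.84987537,   2.35057215]), np.float64(2.4611518390797675))
tabs z2 [341.55464812 278.38739054   2.        ] [480.00637795 256.99548846   2.        ]
handle top [429.8946773  346.51655953 136.        ] (array([422.89740888, 361.18623642, 122.01812931]), np.float64(12.242902690734079))
[array([ 392., -227.]), array([ 430., -251.]), array([ 349., -305.]), array([ 395., -322.])]
[array([ 498., -296.]), array([ 528., -326.]), array([ 435., -356.]), array([ 462., -375.])]
[array([ 566., -331.]), array([ 596., -358.]), array([ 507., -399.]), array([ 542., -422.])]
bottle [668. 277.]
jar [445.  39.]
beaker [453. -98.]
red [27. 26.]
dryer corners [array([513., 171.]), array([692., 197.]), array([724., -85.]), array([ 543., -111.])]
ctl [array([ 617., -209.]), array([ 690., -188.]), array([ 711., -269.]), array([ 637., -288.])]
```

Pegs come out at about (619,126), (627,51) and (637,−30), with 76–80 mm spacing and z≈97, which fits the sizes given. The dryer is yawed about 6.6° and the hood about 81°. I'll swing the arm around and check with the wrist camera on the way.

```bash
python3 -m pendant '[{"slide":[-0.02,0,-0.03],"twist":[0,0,0.04],"jaw":1},{"slide":[-0.039,0,-0.03],"twist":[0,0,0.06],"jaw":1},{"slide":[-0.039,0,-0.03],"twist":[0,0,0.06],"jaw":1},{"slide":[-0.039,0,-0.03],"twist":[0,0,0.06],"jaw":1},{"slide":[-0.039,0,-0.02],"twist":[0,0,0.06],"jaw":1},{"slide":[-0.039,0,0],"twist":[0,0,0.06],"jaw":1},{"slide":[-0.039,0,0],"twist":[0,0,0.06],"jaw":1},{"slide":[-0.039,0,0],"twist":[0,0,0.06],"jaw":1}]'
```

```text
time: 1.02
eef_pos: [444.1, 478.1, 362.8]
ee_rot: [-3.139, -0.006, 2.364]
ft_force: [0.6, 1.2, -0.0]
width: 92.0
```

```bash
python3 - <<'E'
from h import *
s,d=grab('wrist','w1.png'); print(s['eef_pos'],s['ee_rot'])
E
```

```text
[444.10543336 478.13918287 362.7736459 ] [-3.13884785 -0.00623521  2.36368318]
```

View pics/w1.png

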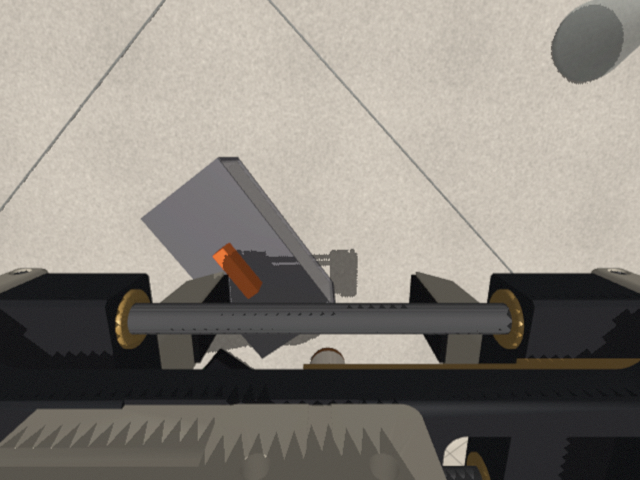

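```bash
R='x'; python3 -m pendant '[{"slide":[-0.039,-0.003,0],"twist":[0,0,0.06],"jaw":1},{"slide":[-0.039,-0.003,0],"twist":[0,0,0.06],"jaw":1},{"slide":[-0.039,-0.003,0],"twist":[0,0,0.06],"jaw":1},{"slide":[-0.039,-0.003,0],"twist":[0,0,0.06],"jaw":1},{"slide":[-0.039,-0.003,0],"twist":[0,0,0.06],"jaw":1},{"slide":[-0.039,-0.003,0],"twist":[0,0,0.06],"jaw":1},{"slide":[-0.039,-0.003,0],"twist":[0,0,0.06],"jaw":1},{"slide":[-0.039,-0.003,0],"twist":[0,0,0.06],"jaw":1},{"slide":[-0.039,-0.003,0],"twist":[0,0,0.06],"jaw":1},{"slide":[-0.039,-0.003,0],"twist":[0,0,0.06],"jaw":1},{"slide":[-0.039,-0.003,0],"twist":[0,0,0.06],"jaw":1},{"slide":[-0.039,-0.003,0],"twist":[0,0,0.06],"jaw":1},{"slide":[-0.039,-0.003,0],"twist":[0,0,0.06],"jaw":1},{"slide":[-0.039,-0.003,0],"twist":[0,0,0.06],"jaw":1}]'
python3 - <<'E'
from h import *
s,d=grab('wrist','w2.png'); print(s['eef_pos'],s['ee_rot'])
E
```

```text
time: 2.23
eef_pos: [605.6, -43.7, 359.1]
ee_rot: [-3.139, -0.002, 1.48]
ft_force: [0.3, -0.5, 0.4]
width: 91.8
[605.58037239 -43.68081492 359.12840751] [-3.13868293e+00 -1.60320710e-03  1.48016937e+00]
```

View pics/w2.png

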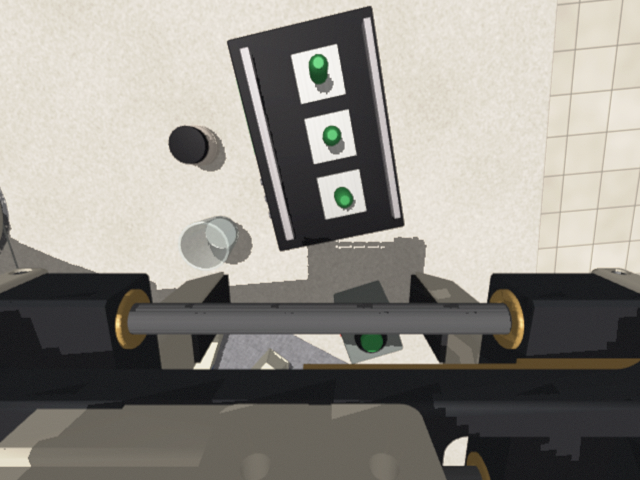

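The wrist view shows the dryer: corners at about (229,41), (372,7), (404,225), (281,250), peg caps at (318,61), (332,132), (344,193).

```bash
python3 - <<'E'
from h import *
s=r.get_state(); d=r.get_image('wrist'); im=d['image']; W=wristcam(s,d)
g=im[:,:,1].astype(int); b=im[:,:,0].astype(int); rr=im[:,:,2].astype(int)
cap=(g>120)&(g>1.5*b)&(g>1.5*rr); cap[265:]=0
P=[]
for st,c,_ in blobs(cap,10): 
    p=onz(W,*c,98); P.append(p[:2]); print('cap',c.round(1),st[4],p.round(1))
v=P[0]-P[-1]; print('peg dir yaw',np.arctan2(-v[0],v[1]),np.linalg.norm(v))
dark=(im.max(2)<75); dark[255:]=0
bl=max(blobs(dark,500),key=lambda q:q[0][4] if 200<q[1][0]<400 else 0)
m=bl[2].astype('uint8'); cs=max(cv2.findContours(m,cv2.RETR_EXTERNAL,cv2.CHAIN_APPROX_NONE)[0],key=cv2.contourArea)
rect=cv2.approxPolyDP(cv2.convexHull(cs),8,True)[:,0]; print(rect)
W2=[onz(W,*c,40)[:2].round(1) for c in rect]; print(W2)
light=(im.min(2)>125)&((rr-b)<18)
for st,c,mm in blobs(light[:260,220:420],150):
    ys,xs=np.nonzero(mm); q=cv2.minAreaRect(np.stack([xs+220,ys],1).astype(np.float32)); 
    if min(q[1])>16 : continue
    bx=cv2.boxPoints(q); z=58 if q[0][0]<300 else 60
    w=np.array([onz(W,*p,z)[:2] for p in bx]); print('bar',q,w.round(1).tolist())
    e=(w-w.mean(0)); u=np.linalg.svd(e)[2][0]; u=u*np.sign(u[1]); print(' centre',w.mean(0).round(1),'yaw',np.arctan2(-u[0],u[1]))
E
```

```text
cap [315.1  47.5] 135 [618.1 125.6  98. ]
cap [330.4 121. ] 126 [627.7  45.9  98. ]
cap [343.9 186.9] 110 [636.8 -33.1  98. ]
peg dir yaw 0.11775310959939489 159.72104804368226
[[369   0]
 [404 213]
 [281 241]
 [224  30]]
[array([691.1, 186.6]), array([723.6, -85.9]), array([ 540.6, -108.9]), array([506.2, 173.3])]
bar ((380.8243103027344, 103.94595336914062), (206.6495361328125, 7.233554840087891), 80.53767395019531) [[677.3, 177.7], [685.8, 178.0], [715.7, -70.6], [705.9, -71.2]]
 centre [696.2  53.4] yaw 0.11708226105662191
bar ((264.82061767578125, 132.4185791015625), (200.60000610351562, 8.98461627960205), 75.74996948242188) [[523.3, 158.9], [534.3, 160.2], [563.9, -88.1], [551.2, -90.0]]
 centre [543.2  35.2] yaw 0.11495286031880164
```

Three independent readings (rail, stop, pegs) agree on the dryer: origin (614.7, 44.0), yaw 0.117. Next, the cells.

```bash
python3 -m pendant '[{"slide":[-0.035,-0.002,0],"twist":[0,0,0.055],"jaw":1},{"slide":[-0.035,-0.002,0],"twist":[0,0,0.055],"jaw":1},{"slide":[-0.035,-0.002,0],"twist":[0,0,0.055],"jaw":1},{"slide":[-0.035,-0.002,0],"twist":[0,0,0.055],"jaw":1},{"slide":[-0.035,-0.002,0],"twist":[0,0,0.055],"jaw":1},{"slide":[-0.035,-0.002,0],"twist":[0,0,0.055],"jaw":1},{"slide":[-0.035,-0.002,0],"twist":[0,0,0.055],"jaw":1},{"slide":[-0.035,-0.002,0],"twist":[0,0,0.055],"jaw":1},{"slide":[-0.035,-0.002,0],"twist":[0,0,0.055],"jaw":1},{"slide":[-0.035,-0.002,0],"twist":[0,0,0.055],"jaw":1},{"slide":[-0.035,-0.002,0],"twist":[0,0,0.055],"jaw":1},{"slide":[0,0,0],"twist":[0,0,0],"jaw":1},{"slide":[0,0,0],"twist":[0,0,0],"jaw":1}]'
cat > cells.py <<'E'
from h import *
import sys
s=r.get_state(); d=r.get_image('wrist'); im=d['image']; W=wristcam(s,d); cv2.imwrite('pics/'+sys.argv[1],im)
print(s['eef_pos'].round(1),s['ee_rot'].round(3))
b,g,rr=[im[:,:,i].astype(int) for i in range(3)]
white=(rr>185)&(g>180)&(b>140); 
m=masks(im)
for k,mm in [('blue',m['blue'])]:
    for st,c,_ in blobs(mm,60): print(k,st,c.round(1))
E
python3 cells.py w3.png
```

```text
time: 3.42
eef_pos: [436.1, -401.4, 358.2]
ee_rot: [-3.139, 0.004, 0.843]
ft_force: [1.4, 1.4, -1.1]
width: 91.8
[ 436.1 -401.4  358.2] [-3.139  0.004  0.843]
blue [355 160  36  10 249] [372.4 164.7]
blue [296 175  32   9 218] [311.4 178.8]
blue [227 178  36  16 244] [244.7 185.8]
```

View pics/w3.png

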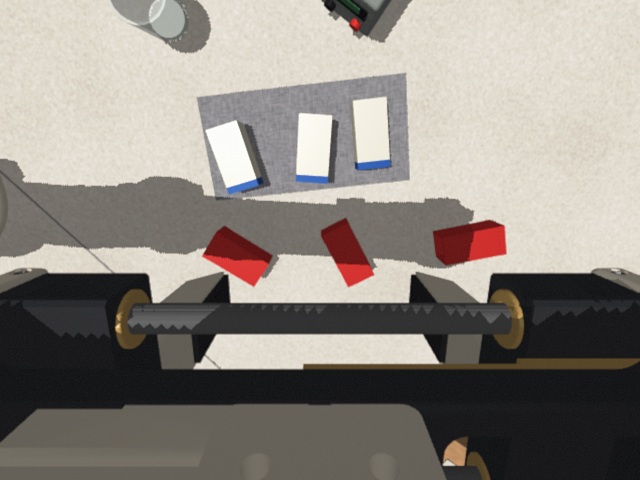

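```bash
cat > cells.py <<'E'
from h import *
import sys
s=r.get_state(); d=r.get_image('wrist'); im=d['image']; W=wristcam(s,d); cv2.imwrite('pics/'+sys.argv[1],im)
print(s['eef_pos'].round(1),s['ee_rot'].round(3))
b,g,rr=[im[:,:,i].astype(int) for i in range(3)]
hsv=cv2.cvtColor(im,cv2.COLOR_BGR2HSV)
white=im.min(2)>int(sys.argv[2]) if len(sys.argv)>2 else im.min(2)>150
white[275:]=0
blue=masks(im)['blue']
zt=float(sys.argv[3]) if len(sys.argv)>3 else 45.5
for st,c,mm in blobs(white,600):
    if st[4]>9000: continue
    cs=max(cv2.findContours(mm.astype('uint8'),cv2.RETR_EXTERNAL,cv2.CHAIN_APPROX_NONE)[0],key=cv2.contourArea)[:,0]
    w=np.array([onz(W,u,v,zt)[:2] for u,v in cs],np.float32)
    q=cv2.minAreaRect(w); bx=cv2.boxPoints(q)
    if not(25<min(q[1])<60 and 55<max(q[1])<110): continue
    e0=bx[1]-bx[0]; e1=bx[2]-bx[1]; a=e0 if np.linalg.norm(e0)>np.linalg.norm(e1) else e1; a=a/np.linalg.norm(a)
    # mouth = end away from nearest blue
    bb=[onz(W,*c2,zt)[:2] for _,c2,_ in blobs(blue,30)]
    nb=min(bb,key=lambda p:np.hypot(*(p-np.array(q[0]))))
    if (nb-np.array(q[0]))@a>0: a=-a
    mouth=np.array(q[0])+a*max(q[1])/2
    print('px',c.round(0),'rect w,l',np.round(sorted(q[1]),1),'mouth',mouth.round(1),'centre',(mouth-45*a).round(1),'yaw',np.arctan2(a[1],a[0]).round(3))
E
python3 cells.py w3b.png 170; python3 cells.py w3b.png 150
```

```text
[ 435.2 -402.3  358.4] [-3.139  0.005  0.842]
px [371. 128.] rect w,l [44.1 80.8] mouth [ 576.  -341.4] centre [ 549.8 -378. ] yaw 0.951
px [313. 143.] rect w,l [44.9 81. ] mouth [ 510.3 -308.6] centre [ 478.2 -340.2] yaw 0.777
px [230. 152.] rect w,l [45.5 81.1] mouth [ 406.1 -234.5] centre [ 386.7 -275.1] yaw 1.125
px [305. 265.] rect w,l [ 31.5 108.2] mouth [ 316.5 -421. ] centre [ 350.2 -450.9] yaw 2.415
[ 436.4 -401.1  358.3] [-3.139  0.004  0.844]
px [371. 129.] rect w,l [44.7 83.1] mouth [ 576.9 -339.4] centre [ 550.9 -376.2] yaw 0.955
px [313. 144.] rect w,l [46.3 83.3] mouth [ 511.5 -306.9] centre [ 479.3 -338.3] yaw 0.774
px [304. 265.] rect w,l [ 31.4 106.7] mouth [ 317.9 -420. ] centre [ 351.6 -449.8] yaw 2.418
```

Cell C is at yaw 0.953 and its rectangle is 44 mm wide, as expected. My plan is to grasp it with the tool leaned 40°, then turn 90° about the jaw axis so the mouth faces down. I'll write a small helper that gives the remaining delta in tool axes.

```bash
cat > go.py <<'E'
# usage: go.py x y z yaw lean  -> remaining slide (m, tool axes) and twist ; lean: twist about tool y from straight down
import sys; from h import *
from scipy.spatial.transform import Rotation as Ro
def target(yaw,lean): return Ro.from_euler('z',yaw)*Ro.from_euler('x',np.pi)*Ro.from_euler('y',lean)
if __name__=='__main__':
    x,y,z,yaw,lean=map(float,sys.argv[1:6])
    s=r.get_state(); C=Ro.from_euler('xyz',s['ee_rot']); T=target(yaw,lean)
    print('t',s['time'],'pos',s['eef_pos'].round(1),'w',round(s['width'],1),'F',s['ft_force'].round(1),'q',s['q'].round(2))
    print('slide',(C.inv().apply(np.array([x,y,z])-s['eef_pos'])/1000).round(4),'twist',(C.inv()*T).as_rotvec().round(3),'world d',(np.array([x,y,z])-s['eef_pos']).round(1))
E
python3 go.py 521 -418 150 0.953 0; python3 go.py 521.4 -417.7 65 .953 .698
```

```text
t 3.5667 pos [ 437.5 -400.   358.2] w 91.9 F [ 0.4 -0.2  0.3] q [ 0.39  0.28  0.38  1.55 -0.1   1.33  0.06]
slide [0.0426 0.075  0.2079] twist [-0.003  0.003 -0.106] world d [  83.5  -18.  -208.2]
t 3.5667 pos [ 437.5 -400.   358.2] w 91.9 F [ 0.4 -0.2  0.3] q [ 0.39  0.28  0.38  1.55 -0.1   1.33  0.06]
slide [0.0434 0.0753 0.2929] twist [ 0.034  0.701 -0.103] world d [  83.9  -17.7 -293.2]
```

```bash
python3 -m pendant '[{"slide":[0.006,0.011,0.03],"twist":[0,0,-0.015],"jaw":0.63},{"slide":[0.006,0.011,0.03],"twist":[0,0,-0.015],"jaw":0.63},{"slide":[0.006,0.011,0.03],"twist":[0,0,-0.015],"jaw":0.63},{"slide":[0.006,0.011,0.03],"twist":[0,0,-0.015],"jaw":0.63},{"slide":[0.006,0.011,0.03],"twist":[0,0,-0.015],"jaw":0.63},{"slide":[0.006,0.011,0.03],"twist":[0,0,-0.015],"jaw":0.63},{"slide":[0.006,0.011,0.028],"twist":[0,0,-0.015],"jaw":0.63},{"slide":[0,0,0],"twist":[0,0.1,0],"jaw":0.63},{"slide":[0,0,0],"twist":[0,0.1,0],"jaw":0.63},{"slide":[0,0,0],"twist":[0,0.1,0],"jaw":0.63},{"slide":[0,0,0],"twist":[0,0.1,0],"jaw":0.63},{"slide":[0,0,0],"twist":[0,0.1,0],"jaw":0.63},{"slide":[0,0,0],"twist":[0,0.1,0],"jaw":0.63},{"slide":[0,0,0],"twist":[0,0.1,0],"jaw":0.63},{"slide":[0,0,0],"twist":[0,0,0],"jaw":0.63}]' 25
python3 go.py 521.4 -417.7 65 .953 .698
python3 - <<'E'
from h import *
s,d=grab('wrist','w4.png')
E
```

```text
time: 4.82
eef_pos: [563.1, -376.9, 142.0]
ee_rot: [3.127, -0.755, 1.034]
ft_force: [-1.6, -1.2, -1.4]
width: 57.7
t 4.8167 pos [ 563.1 -376.9  142. ] w 57.7 F [-1.6 -1.2 -1.4] q [ 0.91  0.8  -0.02  1.45 -0.72  1.29  0.71]
slide [-0.0939 -0.0152  0.0172] twist [-0.04  -0.057  0.061] world d [-41.7 -40.8 -77. ]
```

View pics/w4.png

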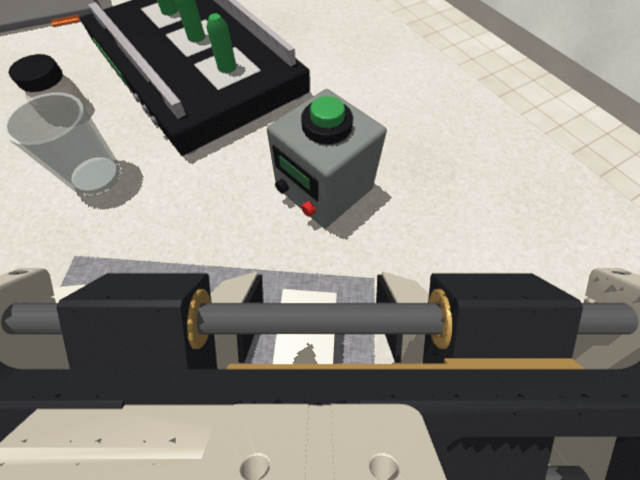

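```bash
python3 -m pendant '[{"slide":[-0.031,-0.005,0.005],"twist":[-0.013,-0.019,0.02],"jaw":0.63},{"slide":[-0.031,-0.005,0.005],"twist":[-0.013,-0.019,0.02],"jaw":0.63},{"slide":[-0.031,-0.005,0.005],"twist":[-0.013,-0.019,0.02],"jaw":0.63},{"slide":[0,0,0],"twist":[0,0,0],"jaw":0.63}]' 25
python3 go.py 521.4 -417.7 65 .953 .698
```

```text
time: 5.2
eef_pos: [530.6, -411.6, 72.5]
ee_rot: [3.127, -0.687, 0.979]
ft_force: [-1.7, 0.5, -0.7]
width: 57.9
t 5.2 pos [ 530.6 -411.6   72.5] w 57.9 F [-1.7  0.5 -0.7] q [ 0.94  0.85  0.02  1.49 -0.72  1.18  0.76]
slide [-0.0126 -0.0042 -0.0008] twist [-0.002  0.011  0.02 ] world d [-9.2 -6.1 -7.5]
```

```bash
python3 -m pendant '[{"slide":[-0.007,-0.002,0.0],"twist":[0,0.011,0.02],"jaw":0.63},{"slide":[-0.005,-0.002,0.015],"twist":[0,0,0],"jaw":0.63},{"slide":[0,0,0.02],"twist":[0,0,0],"jaw":0.63},{"slide":[0,0,0],"twist":[0,0,0],"jaw":0.63}]' 25
python3 go.py 547.5 -381 11.6 .953 .698
```

```text
time: 5.53
eef_pos: [543.5, -392.2, 41.4]
ee_rot: [3.135, -0.697, 0.969]
ft_force: [0.1, 1.1, -0.4]
width: 57.9
t 5.5333 pos [ 543.5 -392.2   41.4] w 57.9 F [ 0.1  1.1 -0.4] q [ 0.92  0.89 -0.    1.51 -0.74  1.13  0.78]
slide [-0.0103 -0.0032  0.0302] twist [-0.004  0.001  0.012] world d [  4.   11.2 -29.8]
```

```bash
python3 -m pendant '[{"slide":[-0.007,-0.003,0.01],"twist":[-0.004,0,0.012],"jaw":0.63},{"slide":[-0.003,0,0.011],"twist":[0,0,0],"jaw":0.63},{"slide":[0,0,0.008],"twist":[0,0,0],"jaw":0.63},{"slide":[0,0,0],"twist":[0,0,0],"jaw":0.63}]' 25
python3 go.py 547.5 -381 11.6 .953 .698
python3 - <<'E'
from h import *
s,d=grab('scene','s5.png'); c=d['image'][230:400,200:400]; cv2.imwrite('pics/s5z.png',cv2.resize(c,None,fx=4,fy=4)[:600,:800])
E
```

```text
time: 5.87
eef_pos: [551.9, -377.4, 12.7]
ee_rot: [3.137, -0.698, 0.961]
ft_force: [0.3, 0.1, -1.2]
width: 58.0
t 5.8667 pos [ 551.9 -377.4   12.7] w 58.0 F [ 0.3  0.1 -1.2] q [ 0.91  0.92 -0.02  1.52 -0.76  1.07  0.8 ]
slide [-0.0049 -0.0016 -0.0027] twist [-0.001 -0.     0.006] world d [-4.4 -3.6 -1.1]
```

View pics/s5z.png

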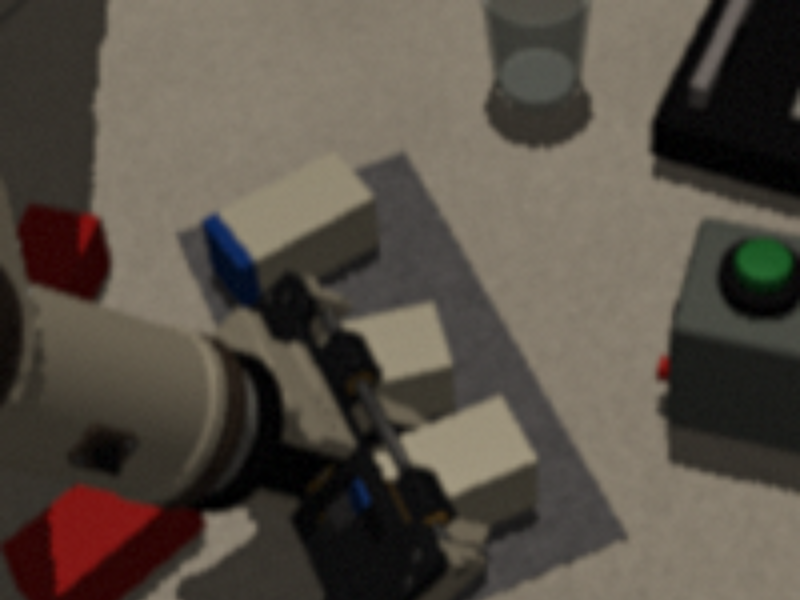

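The gripper straddles the rightmost cell, clear of the middle one. I'll close it and lift.

```bash
python3 -m pendant '[{"slide":[-0.002,-0.001,0],"twist":[0,0,0],"jaw":0},{"slide":[0,0,0],"twist":[0,0,0],"jaw":0},{"slide":[0,0,0],"twist":[0,0,0],"jaw":0},{"slide":[0,0,0],"twist":[0,0,0],"jaw":0},{"slide":[0,0,0],"twist":[0,0,0],"jaw":0},{"slide":[0,0,0],"twist":[0,0,0],"jaw":0}]' 30
python3 go.py 547.5 -381 11.6 .953 .698
python3 -m pendant '[{"slide":[0.006,0,-0.008],"twist":[0,0,0],"jaw":0},{"slide":[0.02,0,-0.023],"twist":[0,0,0],"jaw":0},{"slide":[0.02,0,-0.023],"twist":[0,0,0],"jaw":0},{"slide":[0.02,0,-0.023],"twist":[0,0,0],"jaw":0},{"slide":[0.02,0,-0.023],"twist":[0,0,0],"jaw":0},{"slide":[0.02,0,-0.023],"twist":[0,0,0],"jaw":0},{"slide":[0.02,0,-0.023],"twist":[0,0,0],"jaw":0}]'
python3 go.py 547.5 -381 200 .953 -.873
```

```text
time: 6.42
eef_pos: [549.2, -382.4, 12.8]
ee_rot: [3.133, -0.695, 0.961]
ft_force: [-0.9, -1.0, -1.1]
width: 43.9
t 6.4167 pos [ 549.2 -382.4   12.8] w 43.9 F [-0.9 -1.  -1.1] q [ 0.91  0.92 -0.01  1.52 -0.76  1.07  0.8 ]
slide [-0.0007 -0.0022  0.001 ] twist [0.003 0.003 0.006] world d [-1.7  1.4 -1.2]
time: 7.0
eef_pos: [545.2, -376.5, 207.5]
ee_rot: [-3.128, -0.696, 0.945]
ft_force: [0.0, 0.2, -1.5]
width: 43.8
t 7.0 pos [ 545.2 -376.5  207.5] w 43.8 F [ 0.   0.2 -1.5] q [ 0.89  0.66  0.03  1.5  -0.7   1.31  0.59]
slide [-0.0065  0.0046  0.0042] twist [-1.100e-02 -1.569e+00  1.000e-03] world d [ 2.3 -4.5 -7.5]
```

```bash
python3 -m pendant '[{"slide":[0,0,-0.01],"twist":[0,-0.1,0],"jaw":0},{"slide":[0,0,-0.01],"twist":[0,-0.11,0],"jaw":0},{"slide":[0,0,-0.01],"twist":[0,-0.11,0],"jaw":0},{"slide":[0,0,0],"twist":[0,-0.11,0],"jaw":0},{"slide":[0,0,0],"twist":[0,-0.11,0],"jaw":0},{"slide":[0,0,0],"twist":[0,-0.11,0],"jaw":0},{"slide":[0,0,0],"twist":[0,-0.11,0],"jaw":0},{"slide":[0,0,0],"twist":[0,-0.11,0],"jaw":0},{"slide":[0,0,0],"twist":[0,-0.11,0],"jaw":0},{"slide":[0,0,0],"twist":[0,-0.11,0],"jaw":0},{"slide":[0,0,0],"twist":[0,-0.11,0],"jaw":0},{"slide":[0,0,0],"twist":[0,-0.11,0],"jaw":0},{"slide":[0,0,0],"twist":[0,-0.11,0],"jaw":0},{"slide":[0,0,0],"twist":[0,-0.08,0],"jaw":0}]'
python3 go.py 636.9 -53 250 1.688 -.873
```

```text
time: 8.17
eef_pos: [537.7, -401.3, 269.8]
ee_rot: [3.073, 0.859, 0.879]
ft_force: [-0.0, -0.3, -0.9]
width: 43.7
t 8.1667 pos [ 537.7 -401.3  269.8] w 43.7 F [-0.  -0.3 -0.9] q [-0.09  0.7   0.47  1.46  0.53  1.35 -0.54]
slide [ 0.2316 -0.1293 -0.2473] twist [-0.55   0.004 -0.523] world d [ 99.2 348.3 -19.8]
```

```bash
python3 -m pendant '[{"slide":[0,0,0],"twist":[-0.08,0,-0.075],"jaw":0},{"slide":[0,0,0],"twist":[-0.08,0,-0.075],"jaw":0},{"slide":[0,0,0],"twist":[-0.08,0,-0.075],"jaw":0},{"slide":[0,0,0],"twist":[-0.08,0,-0.075],"jaw":0},{"slide":[0,0,0],"twist":[-0.08,0,-0.075],"jaw":0},{"slide":[0,0,0],"twist":[-0.08,0,-0.075],"jaw":0},{"slide":[0,0,0],"twist":[-0.07,0,-0.07],"jaw":0},{"slide":[0,0,0],"twist":[0,0,0],"jaw":0}]'
python3 go.py 638.2 -44.5 250 1.688 -.873
```

```text
time: 8.83
eef_pos: [543.5, -385.7, 256.9]
ee_rot: [-3.114, 0.87, 1.757]
ft_force: [-1.4, 0.1, -0.3]
width: 43.9
t 8.8333 pos [ 543.5 -385.7  256.9] w 43.9 F [-1.4  0.1 -0.3] q [-0.22  0.39  0.47  2.    1.04  0.76 -0.42]
slide [ 0.2101  0.1497 -0.2427] twist [ 0.025 -0.002  0.045] world d [ 94.7 341.2  -6.9]
```

```bash
python3 -m pendant '[{"slide":[0.021,0.015,-0.0245],"twist":[0.003,0,0.005],"jaw":0},{"slide":[0.021,0.015,-0.0245],"twist":[0.003,0,0.005],"jaw":0},{"slide":[0.021,0.015,-0.0245],"twist":[0.003,0,0.005],"jaw":0},{"slide":[0.021,0.015,-0.0245],"twist":[0.003,0,0.005],"jaw":0},{"slide":[0.021,0.015,-0.0245],"twist":[0.003,0,0.005],"jaw":0},{"slide":[0.021,0.015,-0.0245],"twist":[0.003,0,0.005],"jaw":0},{"slide":[0.021,0.015,-0.0245],"twist":[0.003,0,0.005],"jaw":0},{"slide":[0.021,0.015,-0.0245],"twist":[0.003,0,0.005],"jaw":0},{"slide":[0.02,0.012,-0.023],"twist":[0,0,0],"jaw":0},{"slide":[0,0,0],"twist":[0,0,0],"jaw":0}]'
python3 go.py 638.2 -44.5 185 1.688 -.873
```

```text
time: 9.67
eef_pos: [639.9, -67.0, 259.7]
ee_rot: [3.117, 0.856, 1.623]
ft_force: [0.6, 1.2, -1.4]
width: 43.6
t 9.6667 pos [639.9 -67.  259.7] w 43.6 F [ 0.6  1.2 -1.4] q [-0.56  0.57  0.27  1.65  0.72  1.27 -0.59]
slide [ 0.0712 -0.0013  0.0319] twist [-0.025 -0.016 -0.042] world d [ -1.7  22.5 -74.7]
```

```bash
python3 -m pendant '[{"slide":[0.024,0,0.01],"twist":[-0.01,-0.008,-0.02],"jaw":0},{"slide":[0.024,0,0.01],"twist":[-0.01,-0.006,-0.02],"jaw":0},{"slide":[0.022,0,0.01],"twist":[0,0,0],"jaw":0},{"slide":[0,0,0],"twist":[0,0,0],"jaw":0}]'
python3 go.py 638.2 -44.5 185 1.688 -.873
python3 - <<'E'
from h import *
for n in ['scene','side']:
    s,d=grab(n,n+'6.png'); 
    c=d['image'][130:330,300:500] if n=='side' else d['image'][140:340,330:530]
    cv2.imwrite('pics/%s6z.png'%n,cv2.resize(np.clip(c*1.4,0,255).astype('uint8'),None,fx=3,fy=3,interpolation=cv2.INTER_CUBIC))
E
```

```text
time: 10.0
eef_pos: [642.7, -34.2, 186.3]
ee_rot: [3.129, 0.862, 1.669]
ft_force: [-0.5, 0.2, -1.0]
width: 43.6
t 10.0 pos [642.7 -34.2 186.3] w 43.6 F [-0.5  0.2 -1. ] q [-0.59  0.68  0.25  1.66  0.73  1.2  -0.68]
slide [-0.0054 -0.0056  0.0082] twist [-0.002 -0.011 -0.012] world d [ -4.5 -10.3  -1.3]
```

View pics/side6z.png

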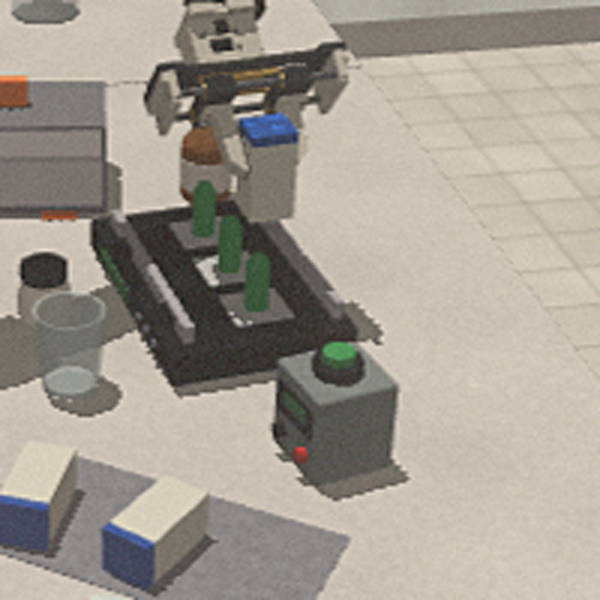

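View pics/scene6z.png

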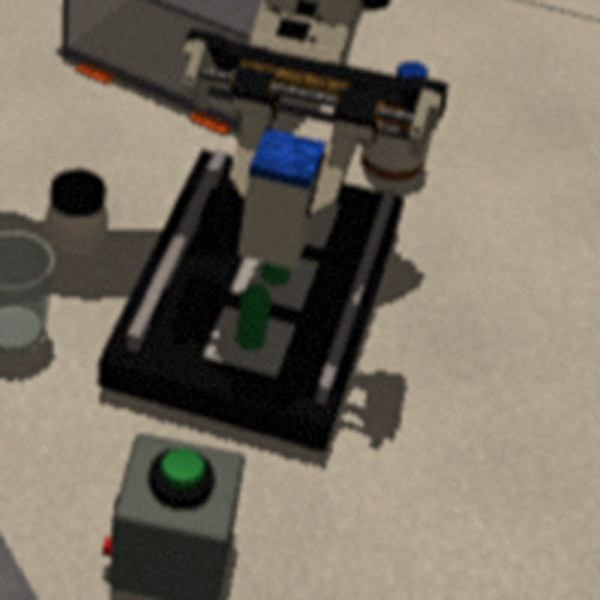

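The cell hangs mouth down with the blue end up. I'll correct the offset and triangulate the blue face before lowering it.

```bash
python3 -m pendant '[{"slide":[-0.006,-0.006,0.008],"twist":[0,-0.011,-0.012],"jaw":0},{"slide":[0,0,0],"twist":[0,0,0],"jaw":0},{"slide":[0,0,0],"twist":[0,0,0],"jaw":0}]'
python3 go.py 638.2 -44.5 185 1.688 -.873
cat > bluetop.py <<'E'
from h import *
def tops(xr,yr,zr):
    S,Q=r.get_image('scene'),r.get_image('side'); o=[]
    for a in blobs(masks(S['image'])['blue'],25):
        for b in blobs(masks(Q['image'])['blue'],15):
            p,e=tri(S,a[1],Q,b[1])
            if e<6 and xr[0]<p[0]<xr[1] and yr[0]<p[1]<yr[1] and zr[0]<p[2]<zr[1]: o.append((p.round(1),round(e,1),a[1].round(1),b[1].round(1),a[0][4],b[0][4]))
    return o
if __name__=='__main__':
    for o in tops((450,750),(-150,220),(90,300)): print(*o)
E
python3 bluetop.py
```

```text
time: 10.35
eef_pos: [641.0, -51.2, 195.5]
ee_rot: [3.128, 0.878, 1.669]
ft_force: [0.3, -0.0, -0.8]
width: 43.7
t 10.35 pos [641.  -51.2 195.5] w 43.7 F [ 0.3 -0.  -0.8] q [-0.58  0.66  0.26  1.68  0.75  1.19 -0.68]
slide [ 0.0125 -0.0022  0.0014] twist [-0.001  0.005 -0.012] world d [ -2.8   6.7 -10.5]
[639.4 -39.7 235.9] 3.0 [422.4 192.8] [389.3 172. ] 338 115
```

```bash
python3 -m pendant '[{"slide":[0.0125,-0.002,0.001],"twist":[0,0.003,-0.012],"jaw":0},{"slide":[0,0,0],"twist":[0,0,0],"jaw":0},{"slide":[0,0,0],"twist":[0,0,0],"jaw":0}]'
python3 go.py 638.2 -44.5 92 1.688 -.873
```

```text
time: 10.7
eef_pos: [638.5, -44.5, 186.0]
ee_rot: [3.139, 0.873, 1.684]
ft_force: [1.4, -1.2, -0.1]
width: 44.0
t 10.7 pos [638.5 -44.5 186. ] w 44.0 F [ 1.4 -1.2 -0.1] q [-0.59  0.67  0.25  1.69  0.75  1.19 -0.69]
slide [ 0.0721 -0.0004  0.0604] twist [-0.001  0.    -0.003] world d [ -0.3  -0.  -94. ]
```

```bash
python3 -m pendant '[{"slide":[0.015,0,0.0125],"twist":[0,0,0],"jaw":0},{"slide":[0.015,0,0.0125],"twist":[0,0,0],"jaw":0},{"slide":[0.015,0,0.0125],"twist":[0,0,0],"jaw":0},{"slide":[0.012,0,0.01],"twist":[0,0,0],"jaw":0},{"slide":[0,0,0],"twist":[0,0,0],"jaw":0}]'
python3 go.py 638.2 -44.5 92 1.688 -.873
```

```text
time: 11.12
eef_pos: [640.3, -41.8, 110.0]
ee_rot: [3.133, 0.871, 1.681]
ft_force: [0.1, -0.2, -1.7]
width: 43.9
t 11.1167 pos [640.3 -41.8 110. ] w 43.9 F [ 0.1 -0.2 -1.7] q [-0.59  0.79  0.25  1.7   0.76  1.09 -0.78]
slide [ 0.0122 -0.0025  0.0135] twist [ 0.004 -0.002 -0.004] world d [ -2.1  -2.7 -18. ]
```

```bash
python3 -m pendant '[{"slide":[0.006,-0.002,0.008],"twist":[0,0,0],"jaw":0},{"slide":[0.005,0,0.005],"twist":[0,0,0],"jaw":0},{"slide":[0.002,0,0.0015],"twist":[0,0,0],"jaw":0},{"slide":[0,0,0],"twist":[0,0,0],"jaw":0}]'
python3 go.py 638.2 -44.5 90 1.688 -.873; python3 bluetop.py
```

```text
time: 11.45
eef_pos: [639.1, -45.0, 89.8]
ee_rot: [3.133, 0.872, 1.682]
ft_force: [0.0, -0.5, -0.4]
width: 44.1
t 11.45 pos [639.1 -45.   89.8] w 44.1 F [ 0.  -0.5 -0.4] q [-0.59  0.82  0.25  1.7   0.76  1.07 -0.8 ]
slide [ 0.0002 -0.0008 -0.0006] twist [ 0.004 -0.001 -0.004] world d [-0.9  0.5  0.2]
[637.5 -33.6 130.8] 3.1 [417.1 226.4] [386.4 204.4] 322 122
```

```bash
python3 -m pendant '[{"slide":[0.001,0,0.0008],"twist":[0,0,0],"jaw":0},{"slide":[0,0,0],"twist":[0,0,0],"jaw":0}]'; python3 -m pendant '[{"slide":[0,0,0],"twist":[0,0,0],"jaw":0.63},{"slide":[0,0,0],"twist":[0,0,0],"jaw":0.63},{"slide":[0,0,0],"twist":[0,0,0],"jaw":0.63},{"slide":[0,0,-0.02],"twist":[0,0,0],"jaw":0.63},{"slide":[0,0,-0.04],"twist":[0,0,0],"jaw":0.63},{"slide":[0,0,-0.04],"twist":[0,0,0],"jaw":0.63},{"slide":[0,0,0],"twist":[0,0,0],"jaw":0.63}]'; python3 bluetop.py
python3 - <<'E'
from h import *
s,d=grab('side','s7.png'); cv2.imwrite('pics/s7z.png',cv2.resize(np.clip(d['image'][130:330,300:500]*1.4,0,255).astype('uint8'),None,fx=3,fy=3,interpolation=cv2.INTER_CUBIC))
E
```

```text
time: 11.72
eef_pos: [640.4, -44.7, 90.4]
ee_rot: [3.128, 0.871, 1.678]
ft_force: [0.3, 0.0, -1.1]
width: 43.9
time: 12.3
eef_pos: [630.1, 29.4, 158.7]
ee_rot: [3.129, 0.875, 1.672]
ft_force: [1.0, 1.5, -1.0]
width: 57.9
[638.9 -33.6 127. ] 2.3 [417.4 227.7] [386.8 205.6] 333 120
```

View pics/s7z.png

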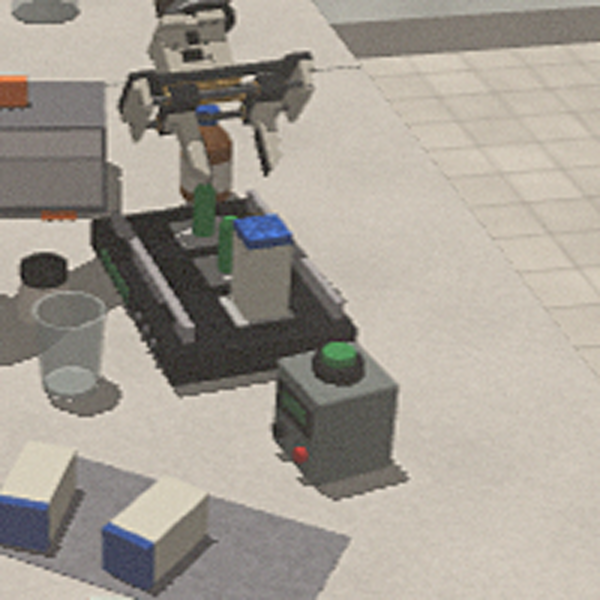

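Cell C stands over peg0. Next is the middle cell, B.

```bash
python3 -m pendant '[{"slide":[-0.03,0,-0.025],"twist":[0,0,0],"jaw":0.63},{"slide":[-0.03,0,-0.025],"twist":[0,0.05,0],"jaw":0.63},{"slide":[-0.03,0,-0.025],"twist":[0,0.1,0],"jaw":0.63},{"slide":[0,0,-0.03],"twist":[0,0.12,0],"jaw":0.63},{"slide":[0,0,0],"twist":[0,0.12,0],"jaw":0.63},{"slide":[0,0,0],"twist":[0,0.12,0],"jaw":0.63},{"slide":[0,0,0],"twist":[0,0.12,0],"jaw":0.63},{"slide":[0,0,0],"twist":[0,0.12,0],"jaw":0.63},{"slide":[0,0,0],"twist":[0,0.12,0],"jaw":0.63},{"slide":[0,0,0],"twist":[0,0,0],"jaw":0.63}]'
python3 go.py 443 -374 280 .775 0
```

```text
time: 13.28
eef_pos: [621.8, 24.5, 290.0]
ee_rot: [-3.128, -0.003, 1.661]
ft_force: [-0.0, -2.1, -0.3]
width: 57.6
t 13.2833 pos [621.8  24.5 290. ] w 57.6 F [-0.  -2.1 -0.3] q [-0.14  0.37  0.08  1.55 -0.03  1.23  0.04]
slide [-0.3808 -0.2139  0.0119] twist [-0.014  0.004  0.886] world d [-178.8 -398.5  -10. ]
```

```bash
python3 -m pendant '[{"slide":[-0.036,-0.0026,0],"twist":[0,0,0.074],"jaw":0.63},{"slide":[-0.036,-0.0026,0],"twist":[0,0,0.074],"jaw":0.63},{"slide":[-0.036,-0.0026,0],"twist":[0,0,0.074],"jaw":0.63},{"slide":[-0.036,-0.0026,0],"twist":[0,0,0.074],"jaw":0.63},{"slide":[-0.036,-0.0026,0],"twist":[0,0,0.074],"jaw":0.63},{"slide":[-0.036,-0.0026,0],"twist":[0,0,0.074],"jaw":0.63},{"slide":[-0.036,-0.0026,0],"twist":[0,0,0.074],"jaw":0.63},{"slide":[-0.036,-0.0026,0],"twist":[0,0,0.074],"jaw":0.63},{"slide":[-0.036,-0.0026,0],"twist":[0,0,0.074],"jaw":0.63},{"slide":[-0.036,-0.0026,0],"twist":[0,0,0.074],"jaw":0.63},{"slide":[-0.036,-0.0026,0],"twist":[0,0,0.074],"jaw":0.63},{"slide":[-0.036,-0.0026,0],"twist":[0,0,0.074],"jaw":0.63},{"slide":[0,0,0],"twist":[0,0,0],"jaw":0.63},{"slide":[0,0,0],"twist":[0,0,0],"jaw":0.63}]'
python3 go.py 443 -374 200 .775 0; python3 cells.py w8.png 165
```

```text
time: 14.45
eef_pos: [416.4, -388.8, 277.2]
ee_rot: [-3.113, 0.061, 0.683]
ft_force: [1.1, 0.5, -1.3]
width: 57.8
t 14.45 pos [ 416.4 -388.8  277.2] w 57.8 F [ 1.1  0.5 -1.3] q [ 0.31  0.32  0.45  1.69 -0.09  1.2  -0.11]
slide [0.0347 0.0074 0.075 ] twist [-0.031  0.06  -0.093] world d [ 26.6  14.8 -77.2]
[ 416.4 -388.8  277.2] [-3.113  0.061  0.683]
px [325. 124.] rect w,l [56.  83.1] mouth [ 508.  -303.5] centre [ 475.9 -334.9] yaw 0.774
```

View pics/w8.png

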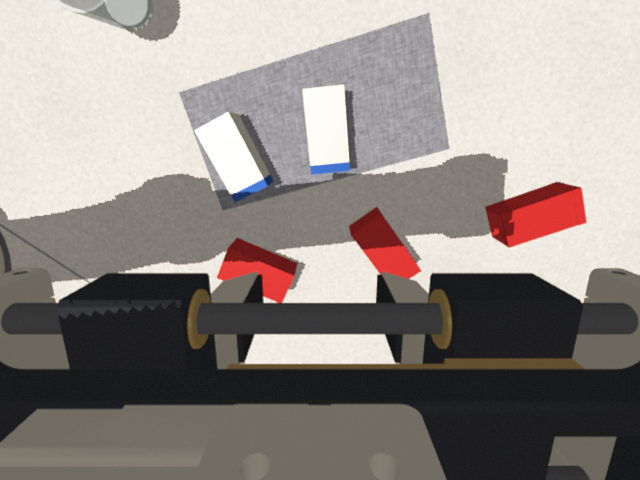

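```bash
python3 -m pendant '[{"slide":[0,0.007,0.02],"twist":[-0.03,0.08,-0.09],"jaw":0.63},{"slide":[-0.008,0,0.02],"twist":[0,0.11,0],"jaw":0.63},{"slide":[-0.01,0,0.02],"twist":[0,0.11,0],"jaw":0.63},{"slide":[-0.015,0,0.02],"twist":[0,0.11,0],"jaw":0.63},{"slide":[-0.015,0,0.01],"twist":[0,0.11,0],"jaw":0.63},{"slide":[-0.015,0,0],"twist":[0,0.11,0],"jaw":0.63},{"slide":[0,0,0],"twist":[0,0,0],"jaw":0.63},{"slide":[0,0,0],"twist":[0,0,0],"jaw":0.63}]' 30
python3 go.py 443 -374 66 .775 .698
```

```text
time: 15.17
eef_pos: [391.1, -424.0, 161.5]
ee_rot: [3.14, -0.597, 0.79]
ft_force: [1.1, 0.7, 0.3]
width: 57.9
t 15.1667 pos [ 391.1 -424.   161.5] w 57.9 F [1.1 0.7 0.3] q [ 0.91  0.57  0.28  1.75 -0.75  1.22  0.79]
slide [0.0059 0.0014 0.1195] twist [-0.008  0.101  0.012] world d [ 51.9  50.  -95.5]
```

```bash
python3 -m pendant '[{"slide":[0,0,0.03],"twist":[0,0.05,0.01],"jaw":0.63},{"slide":[0,0.001,0.03],"twist":[0,0.05,0],"jaw":0.63},{"slide":[0,0,0.03],"twist":[0,0,0],"jaw":0.63},{"slide":[0,0,0],"twist":[0,0,0],"jaw":0.63},{"slide":[0,0,0],"twist":[0,0,0],"jaw":0.63}]' 30
python3 go.py 474.8 -341.9 12.6 .775 .698
```

```text
time: 15.58
eef_pos: [432.2, -383.6, 85.4]
ee_rot: [-3.131, -0.693, 0.779]
ft_force: [-0.5, 0.1, -0.0]
width: 57.8
t 15.5833 pos [ 432.2 -383.6   85.4] w 57.8 F [-0.5  0.1 -0. ] q [ 0.92  0.7   0.2   1.79 -0.89  1.13  0.9 ]
slide [-0.0006  0.0013  0.0941] twist [-0.014  0.005  0.003] world d [ 42.6  41.7 -72.8]
```

```bash
python3 -m pendant '[{"slide":[0,0.001,0.03],"twist":[-0.01,0,0],"jaw":0.63},{"slide":[0,0,0.03],"twist":[0,0,0],"jaw":0.63},{"slide":[0,0,0.015],"twist":[0,0,0],"jaw":0.63},{"slide":[0,0,0],"twist":[0,0,0],"jaw":0.63},{"slide":[0,0,0],"twist":[0,0,0],"jaw":0.63}]' 30
python3 go.py 474.8 -341.9 12.6 .775 .698
```

```text
time: 16.0
eef_pos: [472.6, -348.5, 30.7]
ee_rot: [3.133, -0.687, 0.797]
ft_force: [0.1, -0.5, 0.1]
width: 57.5
t 16.0 pos [ 472.6 -348.5   30.7] w 57.5 F [ 0.1 -0.5  0.1] q [ 0.87  0.77  0.14  1.83 -0.97  1.    0.95]
slide [-0.0066 -0.0032  0.0179] twist [-0.005  0.011  0.017] world d [  2.2   6.6 -18.1]
```

```bash
python3 -m pendant '[{"slide":[-0.006,-0.003,0.009],"twist":[-0.005,0.01,0.017],"jaw":0.63},{"slide":[0,0,0.008],"twist":[0,0,0],"jaw":0.63},{"slide":[0,0,0],"twist":[0,0,0],"jaw":0.63},{"slide":[0,0,0],"twist":[0,0,0],"jaw":0.63}]' 30
python3 go.py 474.8 -341.9 12.6 .775 .698
```

```text
time: 16.33
eef_pos: [475.6, -345.4, 16.0]
ee_rot: [3.134, -0.694, 0.778]
ft_force: [0.0, -0.6, -0.1]
width: 57.9
t 16.3333 pos [ 475.6 -345.4   16. ] w 57.9 F [ 0.  -0.6 -0.1] q [ 0.88  0.79  0.13  1.84 -1.    0.97  0.97]
slide [-0.0007 -0.0031  0.0038] twist [0.005 0.004 0.003] world d [-0.8  3.5 -3.4]
```

```bash
python3 -m pendant '[{"slide":[0,-0.003,0.003],"twist":[0,0,0],"jaw":0.63},{"slide":[0,0,0],"twist":[0,0,0],"jaw":0.4},{"slide":[0,0,0],"twist":[0,0,0],"jaw":0},{"slide":[0,0,0],"twist":[0,0,0],"jaw":0},{"slide":[0,0,0],"twist":[0,0,0],"jaw":0},{"slide":[0,0,0],"twist":[0,0,0],"jaw":0}]' 30
python3 go.py 474.8 -341.9 12.6 .775 .698
python3 -m pendant '[{"slide":[0.006,0,-0.008],"twist":[0,0,0],"jaw":0},{"slide":[0.02,0,-0.023],"twist":[0,0,0],"jaw":0},{"slide":[0.02,0,-0.023],"twist":[0,0,0],"jaw":0},{"slide":[0.02,0,-0.023],"twist":[0,0,0],"jaw":0},{"slide":[0.02,0,-0.023],"twist":[0,0,0],"jaw":0},{"slide":[0.02,0,-0.023],"twist":[0,0,0],"jaw":0},{"slide":[0.02,0,-0.023],"twist":[0,0,0],"jaw":0},{"slide":[0.02,0,-0.023],"twist":[0,0,0],"jaw":0}]'
```

```text
time: 16.83
eef_pos: [473.7, -344.4, 14.4]
ee_rot: [3.132, -0.692, 0.777]
ft_force: [0.2, 0.4, -1.0]
width: 44.0
t 16.8333 pos [ 473.7 -344.4   14.4] w 44.0 F [ 0.2  0.4 -1. ] q [ 0.88  0.79  0.13  1.84 -1.01  0.97  0.97]
slide [ 0.0008 -0.0011  0.003 ] twist [0.009 0.006 0.001] world d [ 1.1  2.5 -1.8]
time: 17.5
eef_pos: [471.5, -336.2, 242.4]
ee_rot: [-3.128, -0.691, 0.761]
ft_force: [0.1, -1.0, -2.8]
width: 44.0
```

```bash
python3 -m pendant '[{"slide":[0,0,-0.01],"twist":[0,-0.1,0],"jaw":0},{"slide":[0,0,-0.01],"twist":[0,-0.11,0],"jaw":0},{"slide":[0,0,-0.01],"twist":[0,-0.11,0],"jaw":0},{"slide":[0,0,0],"twist":[0,-0.11,0],"jaw":0},{"slide":[0,0,0],"twist":[0,-0.11,0],"jaw":0},{"slide":[0,0,0],"twist":[0,-0.11,0],"jaw":0},{"slide":[0,0,0],"twist":[0,-0.11,0],"jaw":0},{"slide":[0,0,0],"twist":[0,-0.11,0],"jaw":0},{"slide":[0,0,0],"twist":[0,-0.11,0],"jaw":0},{"slide":[0,0,0],"twist":[0,-0.11,0],"jaw":0},{"slide":[0,0,0],"twist":[0,-0.11,0],"jaw":0},{"slide":[0,0,0],"twist":[0,-0.11,0],"jaw":0},{"slide":[0,0,0],"twist":[0,-0.11,0],"jaw":0},{"slide":[0,0,0],"twist":[0,-0.09,0],"jaw":0},{"slide":[0,0,0],"twist":[0,0,0],"jaw":0}]'
python3 go.py 628 30 260 1.688 -.873
```

```text
time: 18.75
eef_pos: [460.1, -353.8, 297.6]
ee_rot: [3.084, 0.877, 0.704]
ft_force: [-0.1, 1.2, -2.5]
width: 43.4
t 18.75 pos [ 460.1 -353.8  297.6] w 43.4 F [-0.1  1.2 -2.5] q [-0.09  0.6   0.41  1.55  0.53  1.51 -0.69]
slide [ 0.2696 -0.1682 -0.2756] twist [-0.699  0.022 -0.628] world d [167.9 383.8 -37.6]
```

```bash
python3 -m pendant '[{"slide":[0,0,0],"twist":[-0.078,0,-0.07],"jaw":0},{"slide":[0,0,0],"twist":[-0.078,0,-0.07],"jaw":0},{"slide":[0,0,0],"twist":[-0.078,0,-0.07],"jaw":0},{"slide":[0,0,0],"twist":[-0.078,0,-0.07],"jaw":0},{"slide":[0,0,0],"twist":[-0.078,0,-0.07],"jaw":0},{"slide":[0,0,0],"twist":[-0.078,0,-0.07],"jaw":0},{"slide":[0,0,0],"twist":[-0.078,0,-0.07],"jaw":0},{"slide":[0,0,0],"twist":[-0.078,0,-0.07],"jaw":0},{"slide":[0,0,0],"twist":[-0.05,0,-0.05],"jaw":0},{"slide":[0,0,0],"twist":[0,0,0],"jaw":0}]'
python3 go.py 628.6 36 270 1.688 -.873
```

```text
time: 19.58
eef_pos: [455.2, -354.9, 300.4]
ee_rot: [3.125, 0.876, 1.675]
ft_force: [-0.3, -0.2, -1.1]
width: 43.5
t 19.5833 pos [ 455.2 -354.9  300.4] w 43.5 F [-0.3 -0.2 -1.1] q [-0.2   0.15  0.35  2.16  1.09  0.92 -0.49]
slide [ 0.2608  0.2177 -0.2615] twist [ 0.007  0.003 -0.008] world d [173.4 390.9 -30.4]
```

```bash
python3 -m pendant '[{"slide":[0.0217,0.0181,-0.0218],"twist":[0,0,0],"jaw":0},{"slide":[0.0217,0.0181,-0.0218],"twist":[0,0,0],"jaw":0},{"slide":[0.0217,0.0181,-0.0218],"twist":[0,0,0],"jaw":0},{"slide":[0.0217,0.0181,-0.0218],"twist":[0,0,0],"jaw":0},{"slide":[0.0217,0.0181,-0.0218],"twist":[0,0,0],"jaw":0},{"slide":[0.0217,0.0181,-0.0218],"twist":[0,0,0],"jaw":0},{"slide":[0.0217,0.0181,-0.0218],"twist":[0,0,0],"jaw":0},{"slide":[0.0217,0.0181,-0.0218],"twist":[0,0,0],"jaw":0},{"slide":[0.0217,0.0181,-0.0218],"twist":[0,0,0],"jaw":0},{"slide":[0.0217,0.0181,-0.0218],"twist":[0,0,0],"jaw":0},{"slide":[0.0217,0.0181,-0.0218],"twist":[0,0,0],"jaw":0},{"slide":[0.015,0.012,-0.015],"twist":[0,0,0],"jaw":0},{"slide":[0,0,0],"twist":[0,0,0],"jaw":0}]'
python3 go.py 628.7 36.5 190 1.688 -.873
```

```text
time: 20.67
eef_pos: [635.6, 30.1, 286.0]
ee_rot: [3.077, 0.842, 1.572]
ft_force: [-0.5, 0.8, -0.8]
width: 43.7
t 20.6667 pos [635.6  30.1 286. ] w 43.7 F [-0.5  0.8 -0.8] q [-0.56  0.58  0.1   1.53  0.72  1.45 -0.69]
slide [ 0.0759 -0.0107  0.0587] twist [-0.023 -0.029 -0.077] world d [ -6.9   6.4 -96. ]
```

```bash
python3 -m pendant '[{"slide":[0.02,-0.003,0.015],"twist":[-0.011,-0.015,-0.038],"jaw":0},{"slide":[0.02,-0.003,0.015],"twist":[-0.011,-0.015,-0.038],"jaw":0},{"slide":[0.02,-0.003,0.015],"twist":[0,0,0],"jaw":0},{"slide":[0.01,0,0.008],"twist":[0,0,0],"jaw":0},{"slide":[0,0,0],"twist":[0,0,0],"jaw":0}]'
python3 go.py 628.7 36.5 190 1.688 -.873; python3 bluetop.py
```

```text
time: 21.08
eef_pos: [631.1, 36.8, 198.8]
ee_rot: [3.126, 0.864, 1.665]
ft_force: [0.6, 0.4, 0.2]
width: 43.9
t 21.0833 pos [631.1  36.8 198.8] w 43.9 F [0.6 0.4 0.2] q [-0.58  0.68  0.09  1.6   0.75  1.35 -0.76]
slide [ 0.0066 -0.0025  0.0058] twist [-0.002 -0.008 -0.015] world d [-2.4 -0.3 -8.8]
[630.1  43.3 237.5] 3.2 [432.1 170.2] [379.2 159.7] 302 100
[638.6 -33.3 126.7] 2.3 [417.4 227.6] [386.7 205.6] 336 120
```

```bash
python3 -m pendant '[{"slide":[0.0062,-0.0025,0.0058],"twist":[0,-0.008,-0.015],"jaw":0},{"slide":[0,0,0],"twist":[0,0,0],"jaw":0},{"slide":[0.015,0,0.0125],"twist":[0,0,0],"jaw":0},{"slide":[0.015,0,0.0125],"twist":[0,0,0],"jaw":0},{"slide":[0.015,0,0.0125],"twist":[0,0,0],"jaw":0},{"slide":[0.012,0,0.01],"twist":[0,0,0],"jaw":0},{"slide":[0,0,0],"twist":[0,0,0],"jaw":0},{"slide":[0,0,0],"twist":[0,0,0],"jaw":0}]'
python3 go.py 628.7 37.3 92.4 1.688 -.873
```

```text
time: 21.85
eef_pos: [634.5, 34.0, 123.5]
ee_rot: [3.12, 0.872, 1.663]
ft_force: [-0.1, -0.5, 0.0]
width: 43.9
t 21.85 pos [634.5  34.  123.5] w 43.9 F [-0.1 -0.5  0. ] q [-0.58  0.79  0.09  1.62  0.77  1.26 -0.85]
slide [ 0.0262 -0.0058  0.017 ] twist [ 0.003 -0.001 -0.016] world d [ -5.8   3.3 -31.1]
```

```bash
python3 -m pendant '[{"slide":[0.004,-0.006,0],"twist":[0,0,-0.016],"jaw":0},{"slide":[0,0,0],"twist":[0,0,0],"jaw":0},{"slide":[0.01,0,0.008],"twist":[0,0,0],"jaw":0},{"slide":[0.007,0,0.005],"twist":[0,0,0],"jaw":0},{"slide":[0,0,0],"twist":[0,0,0],"jaw":0}]'
python3 go.py 628.7 37.3 92.4 1.688 -.873; python3 bluetop.py
```

```text
time: 22.27
eef_pos: [630.3, 38.9, 99.3]
ee_rot: [3.131, 0.869, 1.685]
ft_force: [0.3, 1.1, -1.4]
width: 44.0
t 22.2667 pos [630.3  38.9  99.3] w 44.0 F [ 0.3  1.1 -1.4] q [-0.59  0.82  0.09  1.63  0.78  1.23 -0.87]
slide [ 0.0044 -0.0018  0.0055] twist [ 0.008 -0.004 -0.002] world d [-1.6 -1.6 -6.9]
[629.2  48.3 136. ] 3.3 [426.8 203.1] [377.1 190.2] 275 108
[638.8 -34.8 127.3] 2.5 [417.2 227.9] [386.9 205.7] 325 119
```

```bash
python3 -m pendant '[{"slide":[0.0044,-0.0018,0.0055],"twist":[0.006,0,0],"jaw":0},{"slide":[0,0,0],"twist":[0,0,0],"jaw":0},{"slide":[0.001,0,0.001],"twist":[0,0,0],"jaw":0},{"slide":[0,0,0],"twist":[0,0,0],"jaw":0}]'
python3 go.py 628.7 37.3 92.4 1.688 -.873; python3 bluetop.py
```

```text
time: 22.7
eef_pos: [629.5, 36.6, 91.9]
ee_rot: [3.135, 0.87, 1.682]
ft_force: [-0.7, -0.8, -1.1]
width: 43.8
t 22.7 pos [629.5  36.6  91.9] w 43.8 F [-0.7 -0.8 -1.1] q [-0.58  0.83  0.09  1.63  0.78  1.22 -0.88]
slide [ 0.0001 -0.0007 -0.0009] twist [ 0.002 -0.003 -0.004] world d [-0.8  0.7  0.5]
[628.2  45.7 129.2] 2.7 [425.7 205.7] [377.  192.8] 286 106
[638.8 -34.2 127. ] 2.5 [417.3 227.9] [386.9 205.7] 326 119
```

```bash
python3 -m pendant '[{"slide":[0.0012,0,0.001],"twist":[0,0,0],"jaw":0},{"slide":[0,0,0],"twist":[0,0,0],"jaw":0}]'; python3 -m pendant '[{"slide":[0,0,0],"twist":[0,0,0],"jaw":0.63},{"slide":[0,0,0],"twist":[0,0,0],"jaw":0.63},{"slide":[0,0,0],"twist":[0,0,0],"jaw":0.63},{"slide":[0,0,-0.02],"twist":[0,0,0],"jaw":0.63},{"slide":[0,0,-0.04],"twist":[0,0,0],"jaw":0.63},{"slide":[0,0,-0.04],"twist":[0,0,0],"jaw":0.63},{"slide":[0,0,0],"twist":[0,0,0],"jaw":0.63}]'; python3 bluetop.py
python3 -m pendant '[{"slide":[-0.03,0,-0.025],"twist":[0,0,0],"jaw":0.63},{"slide":[-0.03,0,-0.025],"twist":[0,0.05,0],"jaw":0.63},{"slide":[-0.03,0,-0.025],"twist":[0,0.1,0],"jaw":0.63},{"slide":[0,0,-0.03],"twist":[0,0.12,0],"jaw":0.63},{"slide":[0,0,0],"twist":[0,0.12,0],"jaw":0.63},{"slide":[0,0,0],"twist":[0,0.12,0],"jaw":0.63},{"slide":[0,0,0],"twist":[0,0.12,0],"jaw":0.63},{"slide":[0,0,0],"twist":[0,0.12,0],"jaw":0.63},{"slide":[0,0,0],"twist":[0,0.12,0],"jaw":0.63},{"slide":[0,0,0],"twist":[0,0,0],"jaw":0.63}]'
python3 - <<'E'
from h import *
for n in ['scene','side']:
    s,d=grab(n,n+'9.png')
    print(n,[(c.round(1),st[4]) for st,c,_ in blobs(masks(d['image'])['blue'],25) if c[1]>180])
E
```

```text
time: 22.97
eef_pos: [630.1, 36.8, 91.1]
ee_rot: [3.133, 0.87, 1.68]
ft_force: [0.1, 0.4, -1.0]
width: 43.7
time: 23.55
eef_pos: [619.7, 110.6, 157.8]
ee_rot: [3.138, 0.875, 1.678]
ft_force: [1.3, 2.2, -0.2]
width: 57.6
[628.   48.1 125.7] 2.0 [425.7 206. ] [376.8 193.6] 306 105
[638.3 -32.7 125.9] 3.3 [417.3 227.9] [386.5 205.7] 321 120
time: 24.48
eef_pos: [615.9, 112.0, 291.7]
ee_rot: [-3.131, -0.004, 1.668]
ft_force: [0.7, -2.9, -0.0]
width: 57.8
scene [(array([425.6, 206.5]), np.int32(267)), (array([417.3, 228.4]), np.int32(290)), (array([257.8, 295.7]), np.int32(162))]
side [(array([306.4, 297.2]), np.int32(40))]
```

View pics/side9.png

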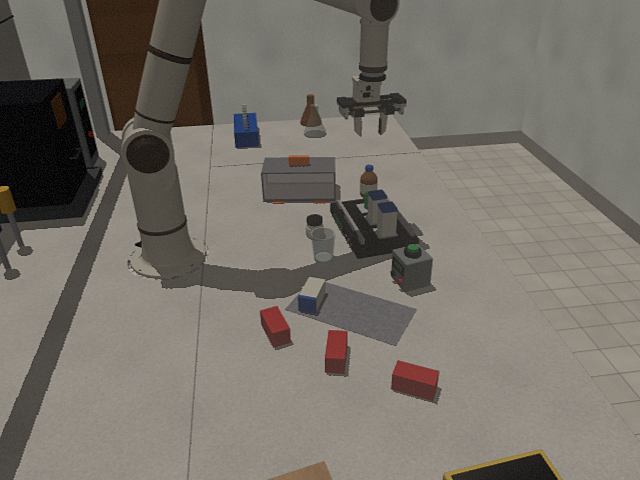

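```bash
python3 - <<'E'
from h import *
d=r.get_image('scene'); im=d['image']
G=np.array([379.9,-289.5]); a=np.array([.431,.902]); n=np.array([.902,-.431])
for st,c,m in blobs(masks(im)['red'],80):
    cs=cv2.findContours(m.astype('uint8'),0,cv2.CHAIN_APPROX_NONE)[0][0][:,0]
    w=np.array([onz(d,*p,44)[:2]-G for p in cs]); print(c.round(0),'along',(w@a).max().round(0),'lat',(w@n).min().round(0),(w@n).max().round(0))
E
python3 go.py 366 -319 280 1.125 0
```

```text
[209. 303.] along -80.0 lat -87.0 28.0
[226. 364.] along -119.0 lat 89.0 170.0
[254. 448.] along -178.0 lat 255.0 360.0
t 24.6333 pos [613.7 120.8 290.4] w 57.9 F [-0.1  1.4 -0.1] q [-0.16  0.38 -0.11  1.54  0.04  1.24 -0.16]
slide [-0.4101 -0.2941  0.0139] twist [-0.015  0.002  0.555] world d [-247.7 -439.8  -10.4]
```

```bash
python3 -m pendant '[{"slide":[-0.034,-0.0117,0],"twist":[0,0,0.04],"jaw":0.75},{"slide":[-0.034,-0.0117,0],"twist":[0,0,0.04],"jaw":0.75},{"slide":[-0.034,-0.0117,0],"twist":[0,0,0.04],"jaw":0.75},{"slide":[-0.034,-0.0117,0],"twist":[0,0,0.04],"jaw":0.75},{"slide":[-0.034,-0.0117,0],"twist":[0,0,0.04],"jaw":0.75},{"slide":[-0.034,-0.0117,0],"twist":[0,0,0.04],"jaw":0.75},{"slide":[-0.034,-0.0117,0],"twist":[0,0,0.04],"jaw":0.75},{"slide":[-0.034,-0.0117,0],"twist":[0,0,0.04],"jaw":0.75},{"slide":[-0.034,-0.0117,0],"twist":[0,0,0.04],"jaw":0.75},{"slide":[-0.034,-0.0117,0],"twist":[0,0,0.04],"jaw":0.75},{"slide":[-0.034,-0.0117,0],"twist":[0,0,0.04],"jaw":0.75},{"slide":[-0.034,-0.0117,0],"twist":[0,0,0.04],"jaw":0.75},{"slide":[-0.034,-0.0117,0],"twist":[0,0,0.04],"jaw":0.75},{"slide":[-0.034,-0.0117,0],"twist":[0,0,0.04],"jaw":0.75},{"slide":[0,0,0],"twist":[0,0,0],"jaw":0.75},{"slide":[0,0,0],"twist":[0,0,0],"jaw":0.75}]'
python3 go.py 366 -319 200 1.125 0; python3 cells.py w10.png 165
```

```text
time: 25.97
eef_pos: [381.8, -305.1, 281.2]
ee_rot: [-3.093, 0.032, 1.17]
ft_force: [0.4, 0.6, 0.1]
width: 69.1
t 25.9667 pos [ 381.8 -305.1  281.2] w 69.1 F [0.4 0.6 0.1] q [0.38 0.15 0.23 1.87 0.01 1.17 0.21]
slide [-0.0163 -0.0052  0.0821] twist [-0.047  0.033  0.044] world d [-15.8 -13.9 -81.2]
[ 381.8 -305.1  281.2] [-3.093  0.032  1.17 ]
px [323. 175.] rect w,l [47.8 82.7] mouth [ 406.2 -232.4] centre [ 386.5 -272.9] yaw 1.117
```

View pics/w10.png

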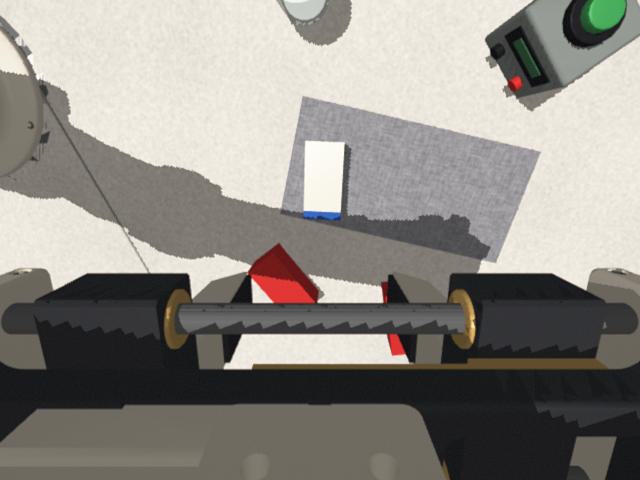

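```bash
python3 -m pendant '[{"slide":[-0.012,-0.004,0.015],"twist":[-0.04,0.08,0.044],"jaw":0.75},{"slide":[-0.012,0,0.015],"twist":[0,0.11,0],"jaw":0.75},{"slide":[-0.012,0,0.015],"twist":[0,0.11,0],"jaw":0.75},{"slide":[-0.015,0,0.015],"twist":[0,0.11,0],"jaw":0.75},{"slide":[-0.015,0,0.01],"twist":[0,0.11,0],"jaw":0.75},{"slide":[-0.015,0,0],"twist":[0,0.11,0],"jaw":0.75},{"slide":[0,0,0],"twist":[0,0.03,0],"jaw":0.75},{"slide":[0,0,0],"twist":[0,0,0],"jaw":0.75}]' 30
python3 go.py 366 -318.5 66 1.12 .698
```

```text
time: 26.68
eef_pos: [367.9, -348.5, 187.6]
ee_rot: [-3.139, -0.662, 1.17]
ft_force: [0.1, 0.3, 0.5]
width: 68.8
t 26.6833 pos [ 367.9 -348.5  187.6] w 68.8 F [0.1 0.3 0.5] q [ 0.87  0.56  0.25  1.74 -0.62  1.4   1.  ]
slide [-0.0535 -0.0132  0.1124] twist [-0.033  0.036  0.039] world d [  -1.9   30.  -121.6]
```

```bash
python3 -m pendant '[{"slide":[-0.02,-0.006,0.02],"twist":[-0.016,0.018,0.02],"jaw":0.75},{"slide":[-0.02,-0.006,0.025],"twist":[-0.016,0.018,0.02],"jaw":0.75},{"slide":[-0.012,0,0.03],"twist":[0,0,0],"jaw":0.75},{"slide":[0,0,0.02],"twist":[0,0,0],"jaw":0.75},{"slide":[0,0,0],"twist":[0,0,0],"jaw":0.75},{"slide":[0,0,0],"twist":[0,0,0],"jaw":0.75}]' 30
python3 go.py 384.8 -278.5 12.6 1.12 .698
```

```text
time: 27.18
eef_pos: [374.0, -316.9, 77.2]
ee_rot: [-3.137, -0.695, 1.139]
ft_force: [-0.5, 0.0, -0.3]
width: 68.8
t 27.1833 pos [ 374.  -316.9   77.2] w 68.8 F [-0.5  0.  -0.3] q [ 0.88  0.7   0.21  1.83 -0.72  1.22  1.11]
slide [-0.011  -0.0059  0.0749] twist [-0.017  0.003  0.015] world d [ 10.8  38.4 -64.6]
```

```bash
python3 -m pendant '[{"slide":[-0.006,-0.005,0.02],"twist":[-0.015,0,0.015],"jaw":0.75},{"slide":[-0.005,0,0.02],"twist":[0,0,0],"jaw":0.75},{"slide":[0,0,0.015],"twist":[0,0,0],"jaw":0.75},{"slide":[0,0,0],"twist":[0,0,0],"jaw":0.75},{"slide":[0,0,0],"twist":[0,0,0],"jaw":0.75}]' 30
python3 go.py 384.8 -278.5 12.6 1.12 .698
```

```text
time: 27.6
eef_pos: [388.8, -291.0, 34.1]
ee_rot: [3.128, -0.687, 1.144]
ft_force: [0.1, -0.4, -0.3]
width: 68.6
t 27.6 pos [ 388.8 -291.    34.1] w 68.6 F [ 0.1 -0.4 -0.3] q [ 0.87  0.74  0.17  1.88 -0.78  1.11  1.16]
slide [-0.0062 -0.0092  0.0226] twist [-0.001  0.011  0.018] world d [ -4.   12.5 -21.5]
```

```bash
python3 -m pendant '[{"slide":[-0.003,-0.009,0.005],"twist":[0,0.011,0.018],"jaw":0.75},{"slide":[-0.003,0,0.01],"twist":[0,0,0],"jaw":0.75},{"slide":[0,0,0.005],"twist":[0,0,0],"jaw":0.75},{"slide":[0,0,0],"twist":[0,0,0],"jaw":0.75},{"slide":[0,0,0],"twist":[0,0,0],"jaw":0.75}]' 30
python3 go.py 384.8 -278.5 12.6 1.12 .698
```

```text
time: 28.02
eef_pos: [385.9, -283.2, 17.3]
ee_rot: [3.134, -0.694, 1.125]
ft_force: [-0.1, -0.1, -0.7]
width: 68.3
t 28.0167 pos [ 385.9 -283.2   17.3] w 68.3 F [-0.1 -0.1 -0.7] q [ 0.87  0.77  0.16  1.9  -0.8   1.08  1.18]
slide [-0.0001 -0.0031  0.006 ] twist [0.004 0.004 0.004] world d [-1.1  4.7 -4.7]
```

```bash
python3 -m pendant '[{"slide":[0,-0.003,0.005],"twist":[0,0,0],"jaw":0.75},{"slide":[0,0,0],"twist":[0,0,0],"jaw":0.5},{"slide":[0,0,0],"twist":[0,0,0],"jaw":0},{"slide":[0,0,0],"twist":[0,0,0],"jaw":0},{"slide":[0,0,0],"twist":[0,0,0],"jaw":0},{"slide":[0,0,0],"twist":[0,0,0],"jaw":0},{"slide":[0,0,0],"twist":[0,0,0],"jaw":0}]' 30
python3 go.py 384.8 -278.5 12.6 1.12 .698
python3 -m pendant '[{"slide":[0.006,0,-0.008],"twist":[0,0,0],"jaw":0},{"slide":[0.02,0,-0.023],"twist":[0,0,0],"jaw":0},{"slide":[0.02,0,-0.023],"twist":[0,0,0],"jaw":0},{"slide":[0.02,0,-0.023],"twist":[0,0,0],"jaw":0},{"slide":[0.02,0,-0.023],"twist":[0,0,0],"jaw":0},{"slide":[0.02,0,-0.023],"twist":[0,0,0],"jaw":0},{"slide":[0.02,0,-0.023],"twist":[0,0,0],"jaw":0},{"slide":[0.02,0,-0.023],"twist":[0,0,0],"jaw":0}]'
python3 -m pendant '[{"slide":[0,0,-0.01],"twist":[0,-0.1,0],"jaw":0},{"slide":[0,0,-0.01],"twist":[0,-0.11,0],"jaw":0},{"slide":[0,0,-0.01],"twist":[0,-0.11,0],"jaw":0},{"slide":[0,0,0],"twist":[0,-0.11,0],"jaw":0},{"slide":[0,0,0],"twist":[0,-0.11,0],"jaw":0},{"slide":[0,0,0],"twist":[0,-0.11,0],"jaw":0},{"slide":[0,0,0],"twist":[0,-0.11,0],"jaw":0},{"slide":[0,0,0],"twist":[0,-0.11,0],"jaw":0},{"slide":[0,0,0],"twist":[0,-0.11,0],"jaw":0},{"slide":[0,0,0],"twist":[0,-0.11,0],"jaw":0},{"slide":[0,0,0],"twist":[0,-0.11,0],"jaw":0},{"slide":[0,0,0],"twist":[0,-0.11,0],"jaw":0},{"slide":[0,0,0],"twist":[0,-0.11,0],"jaw":0},{"slide":[0,0,0],"twist":[0,-0.09,0],"jaw":0},{"slide":[0,0,0],"twist":[0,0,0],"jaw":0}]'
python3 go.py 619 115 280 1.688 -.873
```

```text
time: 28.6
eef_pos: [384.2, -279.7, 13.3]
ee_rot: [3.134, -0.693, 1.124]
ft_force: [-0.0, 0.3, -0.0]
width: 43.7
t 28.6 pos [ 384.2 -279.7   13.3] w 43.7 F [-0.   0.3 -0. ] q [ 0.87  0.77  0.16  1.91 -0.81  1.07  1.19]
slide [0.0006 0.     0.0014] twist [0.005 0.005 0.003] world d [ 0.6  1.2 -0.7]
time: 29.27
eef_pos: [381.0, -272.0, 243.1]
ee_rot: [-3.13, -0.696, 1.111]
ft_force: [-0.0, -0.2, -0.6]
width: 44.1
time: 30.52
eef_pos: [375.8, -295.0, 296.9]
ee_rot: [3.059, 0.884, 1.04]
ft_force: [-0.0, 0.2, -1.1]
width: 44.1
t 30.5167 pos [ 375.8 -295.   296.9] w 44.1 F [-0.   0.2 -1.1] q [ 0.    0.27  0.02  2.01  0.81  1.38 -0.84]
slide [ 0.3154  0.0315 -0.3565] twist [-0.418  0.027 -0.412] world d [243.2 410.  -16.9]
```

```bash
python3 -m pendant '[{"slide":[0,0,0],"twist":[-0.07,0.004,-0.069],"jaw":0},{"slide":[0,0,0],"twist":[-0.07,0.004,-0.069],"jaw":0},{"slide":[0,0,0],"twist":[-0.07,0.004,-0.069],"jaw":0},{"slide":[0,0,0],"twist":[-0.07,0.004,-0.069],"jaw":0},{"slide":[0,0,0],"twist":[-0.07,0.004,-0.069],"jaw":0},{"slide":[0,0,0],"twist":[-0.06,0.004,-0.06],"jaw":0},{"slide":[0,0,0],"twist":[0,0,0],"jaw":0}]'
python3 go.py 619.5 114.9 285 1.688 -.873
```

```text
time: 31.1
eef_pos: [373.8, -296.0, 298.4]
ee_rot: [3.135, 0.865, 1.693]
ft_force: [-0.4, 0.8, -1.0]
width: 43.8
t 31.1 pos [ 373.8 -296.   298.4] w 43.8 F [-0.4  0.8 -1. ] q [ 0.01 -0.02 -0.02  2.33  1.06  1.04 -0.56]
slide [ 0.2555  0.2957 -0.277 ] twist [ 0.01  -0.008  0.003] world d [245.7 410.9 -13.4]
```

```bash
python3 -m pendant '[{"slide":[0.0196,0.0227,-0.0213],"twist":[0,0,0],"jaw":0},{"slide":[0.0196,0.0227,-0.0213],"twist":[0,0,0],"jaw":0},{"slide":[0.0196,0.0227,-0.0213],"twist":[0,0,0],"jaw":0},{"slide":[0.0196,0.0227,-0.0213],"twist":[0,0,0],"jaw":0},{"slide":[0.0196,0.0227,-0.0213],"twist":[0,0,0],"jaw":0},{"slide":[0.0196,0.0227,-0.0213],"twist":[0,0,0],"jaw":0},{"slide":[0.0196,0.0227,-0.0213],"twist":[0,0,0],"jaw":0},{"slide":[0.0196,0.0227,-0.0213],"twist":[0,0,0],"jaw":0},{"slide":[0.0196,0.0227,-0.0213],"twist":[0,0,0],"jaw":0},{"slide":[0.0196,0.0227,-0.0213],"twist":[0,0,0],"jaw":0},{"slide":[0.0196,0.0227,-0.0213],"twist":[0,0,0],"jaw":0},{"slide":[0.0196,0.0227,-0.0213],"twist":[0,0,0],"jaw":0},{"slide":[0.01,0.01,-0.01],"twist":[0,0,0],"jaw":0},{"slide":[0,0,0],"twist":[0,0,0],"jaw":0}]'
python3 go.py 619.5 114.9 190 1.688 -.873
```

```text
time: 32.27
eef_pos: [626.4, 98.0, 298.4]
ee_rot: [3.103, 0.838, 1.593]
ft_force: [-0.8, 0.4, -1.0]
width: 44.3
t 32.2667 pos [626.4  98.  298.4] w 44.3 F [-0.8  0.4 -1. ] q [-0.42  0.63 -0.25  1.43  0.81  1.66 -0.79]
slide [ 0.092  -0.0088  0.0595] twist [-0.033 -0.033 -0.063] world d [  -6.9   16.9 -108.4]
```

```bash
python3 -m pendant '[{"slide":[0.022,-0.003,0.015],"twist":[-0.016,-0.016,-0.03],"jaw":0},{"slide":[0.022,-0.003,0.015],"twist":[-0.016,-0.016,-0.03],"jaw":0},{"slide":[0.022,-0.003,0.015],"twist":[0,0,0],"jaw":0},{"slide":[0.015,0,0.01],"twist":[0,0,0],"jaw":0},{"slide":[0,0,0],"twist":[0,0,0],"jaw":0}]'
python3 go.py 619.5 114.9 190 1.688 -.873; python3 bluetop.py
```

```text
time: 32.68
eef_pos: [620.2, 107.3, 200.8]
ee_rot: [3.128, 0.866, 1.661]
ft_force: [-0.1, -1.0, -1.2]
width: 43.4
t 32.6833 pos [620.2 107.3 200.8] w 43.4 F [-0.1 -1.  -1.2] q [-0.45  0.73 -0.24  1.51  0.86  1.55 -0.89]
slide [ 0.0132 -0.0001  0.0012] twist [-0.007 -0.007 -0.017] world d [ -0.7   7.6 -10.8]
[618.9 114.8 239.8] 4.6 [438.6 152.1] [370.  149.5] 266 85
[628.1  46.4 126.7] 2.1 [425.6 206.1] [376.9 193.5] 300 99
[638.6 -33.8 126.8] 2.9 [417.3 227.9] [386.7 205.6] 326 121
```

```bash
python3 -m pendant '[{"slide":[0.0132,0,0.001],"twist":[-0.005,-0.007,-0.017],"jaw":0},{"slide":[0,0,0],"twist":[0,0,0],"jaw":0},{"slide":[0.015,0,0.0125],"twist":[0,0,0],"jaw":0},{"slide":[0.015,0,0.0125],"twist":[0,0,0],"jaw":0},{"slide":[0.01,0,0.008],"twist":[0,0,0],"jaw":0},{"slide":[0,0,0],"twist":[0,0,0],"jaw":0}]'
python3 go.py 619.5 115.5 91 1.688 -.873
```

```text
time: 33.28
eef_pos: [626.6, 116.6, 147.2]
ee_rot: [3.115, 0.869, 1.662]
ft_force: [-0.2, 0.3, -1.8]
width: 43.8
t 33.2833 pos [626.6 116.6 147.2] w 43.8 F [-0.2  0.3 -1.8] q [-0.47  0.81 -0.24  1.51  0.88  1.5  -0.95]
slide [ 0.0427 -0.0082  0.0364] twist [ 0.006 -0.004 -0.017] world d [ -7.1  -1.1 -56.2]
```

```bash
python3 -m pendant '[{"slide":[0,-0.008,0],"twist":[0.005,0,-0.017],"jaw":0},{"slide":[0,0,0],"twist":[0,0,0],"jaw":0}]'
python3 go.py 619.5 115.5 91 1.688 -.873
python3 -m pendant '[{"slide":[0.014,0,0.012],"twist":[0,0,0],"jaw":0},{"slide":[0.014,0,0.012],"twist":[0,0,0],"jaw":0},{"slide":[0,0,0],"twist":[0,0,0],"jaw":0}]'
python3 go.py 619.5 115.5 91 1.688 -.873
```

```text
time: 33.45
eef_pos: [617.9, 115.4, 146.7]
ee_rot: [-3.138, 0.87, 1.692]
ft_force: [-0.3, -0.2, -2.0]
width: 43.9
t 33.45 pos [617.9 115.4 146.7] w 43.9 F [-0.3 -0.2 -2. ] q [-0.47  0.81 -0.24  1.52  0.87  1.5  -0.95]
slide [0.0425 0.0017 0.036 ] twist [-0.    -0.003  0.002] world d [  1.6   0.1 -55.7]
time: 33.7
eef_pos: [618.8, 115.7, 109.7]
ee_rot: [3.138, 0.869, 1.687]
ft_force: [-0.3, -0.7, -1.9]
width: 43.8
t 33.7 pos [618.8 115.7 109.7] w 43.8 F [-0.3 -0.7 -1.9] q [-0.47  0.86 -0.24  1.53  0.89  1.46 -0.99]
slide [0.0141 0.0006 0.0123] twist [ 0.003 -0.004 -0.001] world d [  0.7  -0.2 -18.7]
```

```bash
python3 -m pendant '[{"slide":[0.01,0,0.009],"twist":[0,0,0],"jaw":0},{"slide":[0.004,0.0005,0.0035],"twist":[0,0,0],"jaw":0},{"slide":[0.001,0,0.001],"twist":[0,0,0],"jaw":0},{"slide":[0,0,0],"twist":[0,0,0],"jaw":0}]'
python3 go.py 619.5 115.5 91 1.688 -.873;python3 bluetop.py
```

```text
time: 34.03
eef_pos: [619.5, 115.8, 89.9]
ee_rot: [3.138, 0.874, 1.687]
ft_force: [0.4, -0.5, -1.4]
width: 43.8
t 34.0333 pos [619.5 115.8  89.9] w 43.8 F [ 0.4 -0.5 -1.4] q [-0.48  0.89 -0.23  1.52  0.9   1.44 -1.01]
slide [-0.0011 -0.0001 -0.0005] twist [ 0.003  0.001 -0.001] world d [-0.  -0.3  1.1]
[618.1 127.7 125.3] 2.9 [433.5 186.8] [367.8 182.3] 236 98
[628.6  45.6 126.6] 1.6 [425.6 206.3] [377.2 193.7] 289 113
[638.9 -34.6 127.3] 2.7 [417.3 227.9] [386.9 205.6] 324 118
```

```bash
python3 -m pendant '[{"slide":[0,0,0],"twist":[0,0,0],"jaw":0.63},{"slide":[0,0,0],"twist":[0,0,0],"jaw":0.63},{"slide":[0,0,0],"twist":[0,0,0],"jaw":0.63},{"slide":[0,0,-0.02],"twist":[0,0,0],"jaw":0.63},{"slide":[0,0,-0.04],"twist":[0,0,0],"jaw":0.63},{"slide":[0,0,-0.04],"twist":[0,0,0],"jaw":0.63},{"slide":[0,0,0],"twist":[0,0,0],"jaw":0.63}]'; python3 bluetop.py
python3 -m pendant '[{"slide":[-0.03,0,-0.025],"twist":[0,0,0],"jaw":0.63},{"slide":[-0.03,0,-0.025],"twist":[0,0.05,0],"jaw":0.63},{"slide":[-0.03,0,-0.025],"twist":[0,0.1,0],"jaw":0.63},{"slide":[-0.02,0,-0.03],"twist":[0,0.12,0],"jaw":0.63},{"slide":[0,0,-0.03],"twist":[0,0.12,0],"jaw":0.63},{"slide":[0,0,0],"twist":[0,0.12,0],"jaw":0.63},{"slide":[0,0,0],"twist":[0,0.12,0],"jaw":0.63},{"slide":[0,0,0],"twist":[0,0.12,0],"jaw":0.63},{"slide":[0,0,0],"twist":[0,0.12,0],"jaw":0.63},{"slide":[0,0,0],"twist":[0,0,0],"jaw":0.63}]'
python3 - <<'E'
from h import *
for n in ['scene','side','wrist']:
    s,d=grab(n,n+'11.png')
c=cv2.imread('pics/scene11.png')[100:280,330:490]; cv2.imwrite('pics/sc11z.png',cv2.resize(np.clip(c*1.5,0,255).astype('uint8'),None,fx=3,fy=3,interpolation=cv2.INTER_CUBIC))
print(s['eef_pos'],s['ee_rot'])
E
```

```text
time: 34.72
eef_pos: [610.0, 188.0, 153.5]
ee_rot: [-3.138, 0.878, 1.685]
ft_force: [0.5, 1.5, 0.5]
width: 57.9
[618.1 126.8 126.3] 3.0 [433.4 186.7] [367.9 182.1] 246 95
[628.3  46.1 126.8] 2.7 [425.6 206.4] [377.  193.4] 288 105
[638.9 -34.3 127.1] 2.3 [417.3 227.9] [386.9 205.7] 324 119
time: 35.65
eef_pos: [610.4, 189.0, 321.9]
ee_rot: [-3.123, 0.005, 1.666]
ft_force: [0.9, -2.4, -0.9]
width: 58.0
[608.02394346 194.05640706 320.89252002] [-3.11993275  0.00818316  1.67348818]
```

View pics/sc11z.png

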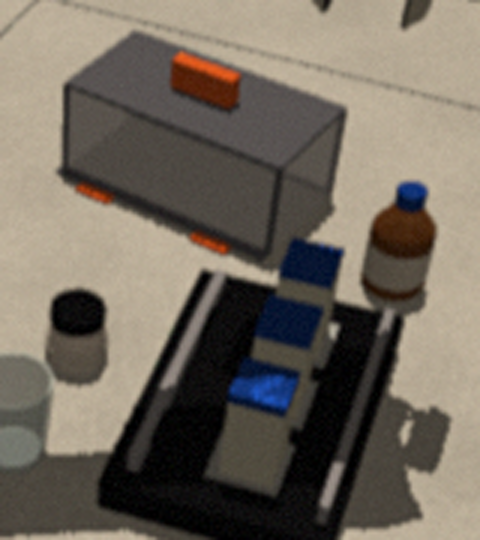

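View pics/wrist11.png

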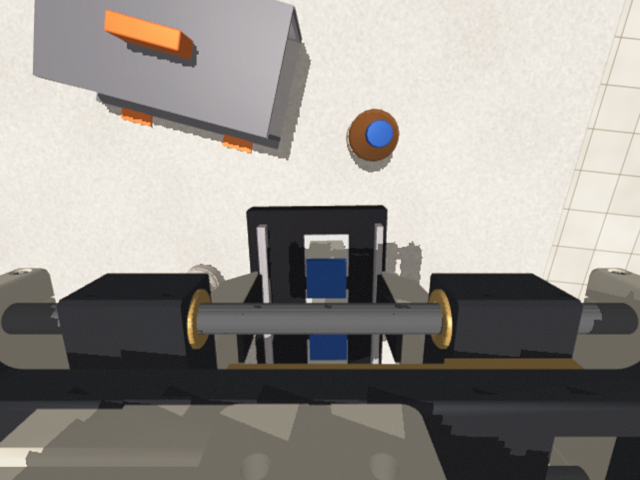

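All three cells stand within about 2 mm of the pegs. Now I'll measure the hood from the wrist view: handle at ~(150,30), tabs at (137,117) and (237,144).

```bash
cat > hood.py <<'E'
from h import *
import sys
s=r.get_state(); d=r.get_image('wrist'); im=d['image']; W=wristcam(s,d); cv2.imwrite('pics/'+sys.argv[1],im)
b,g,rr=[im[:,:,i].astype(int) for i in range(3)]
org=(rr>150)&(g<rr*.75)&(b<g*.6+10)
T=[]
print(s['eef_pos'].round(1),s['ee_rot'].round(3))
for st,c,m in blobs(org,60):
    hi=st[4]>700
    cs=cv2.findContours(m.astype('uint8'),0,cv2.CHAIN_APPROX_NONE)[0][0][:,0]
    if hi:
        top=m&(rr>235)   # bright top face
        bt=max(blobs(top,50),key=lambda q:q[0][4]); cs=cv2.findContours(bt[2].astype('uint8'),0,cv2.CHAIN_APPROX_NONE)[0][0][:,0]
    z=136 if hi else 4
    w=np.array([onz(W,*p,z)[:2] for p in cs],np.float32); q=cv2.minAreaRect(w)
    bx=cv2.boxPoints(q); e0,e1=bx[1]-bx[0],bx[2]-bx[1]; e=e0 if np.hypot(*e0)>np.hypot(*e1) else e1
    e=e*np.sign(-e[0]); print('handle' if hi else 'tab',c.round(1),st[4],'centre',np.round(q[0],1),'size',np.round(sorted(q[1]),1),'y-axis yaw',np.arctan2(e[1],e[0]).round(3))
    if not hi: T.append(np.array(q[0]))
if len(T)==2:
    T.sort(key=lambda p:p[0]); v=T[0]-T[1]; v/=np.hypot(*v); print('tab dist',np.hypot(*(T[0]-T[1])).round(1),'hood yaw',(np.arctan2(v[1],v[0])-np.pi/2).round(4)); x=np.array([v[1],-v[0]])
    o=(T[0]+T[1])/2+x*72; print('origin',o.round(1),'handle pred',(o+11*x).round(1))
E
python3 hood.py w12.png
```

```text
[606.9 197.3 320.7] [-3.119  0.007  1.678]
handle [144.5  33.7] 1600 centre [423.8 352.3] size [16.3 68. ] y-axis yaw 2.991
tab [137.  121.3] 132 centre [341.8 277.3] size [ 6.5 39. ] y-axis yaw 3.0
tab [238.  146.1] 247 centre [480.6 259.9] size [13.3 39. ] y-axis yaw 2.99
tab dist 139.9 hood yaw 1.446
origin [420.2 340. ] handle pred [421.6 350.9]
```

```bash
python3 -m pendant '[{"slide":[0.014,0.0025,0.002],"twist":[0,0,-0.11],"jaw":0.63},{"slide":[0.014,0.0025,0.002],"twist":[0,0,-0.11],"jaw":0.63},{"slide":[0.014,0.0025,0.002],"twist":[0,0,-0.11],"jaw":0.63},{"slide":[0.014,0.0025,0.002],"twist":[0,0,-0.11],"jaw":0.63},{"slide":[0.014,0.0025,0.002],"twist":[0,0,-0.11],"jaw":0.63},{"slide":[0.014,0.0025,0.002],"twist":[0,0,-0.11],"jaw":0.63},{"slide":[0.014,0.0025,0.002],"twist":[0,0,-0.11],"jaw":0.63},{"slide":[0.014,0.0025,0.002],"twist":[0,0,-0.11],"jaw":0.63},{"slide":[0.014,0.0025,0.002],"twist":[0,0,-0.11],"jaw":0.63},{"slide":[0.014,0.0025,0.002],"twist":[0,0,-0.11],"jaw":0.63},{"slide":[0.014,0.0025,0.002],"twist":[0,0,-0.11],"jaw":0.63},{"slide":[0.014,0.0025,0.002],"twist":[0,0,-0.11],"jaw":0.63},{"slide":[0,0,0],"twist":[0,0,0],"jaw":0.63},{"slide":[0,0,0],"twist":[0,0,0],"jaw":0.63}]'
python3 hood.py w13.png; python3 go.py 423.8 352.3 200 2.991 0
```

```text
time: 37.02
eef_pos: [490.9, 368.3, 280.5]
ee_rot: [-3.111, -0.042, 3.128]
ft_force: [1.2, -0.9, -0.5]
width: 57.8
[490.9 368.3 280.5] [-3.111 -0.042  3.128]
handle [306.  160.7] 1603 centre [423.7 352.6] size [16.4 67.9] y-axis yaw 2.991
t 37.0667 pos [490.4 368.9 280.6] w 57.8 F [-1.1  0.5  0.4] q [-0.11  0.51 -0.82  1.53  0.37  1.32  0.58]
slide [ 0.0628 -0.0149  0.0838] twist [-0.033 -0.041  0.138] world d [-66.6 -16.6 -80.6]
```

View pics/w13.png

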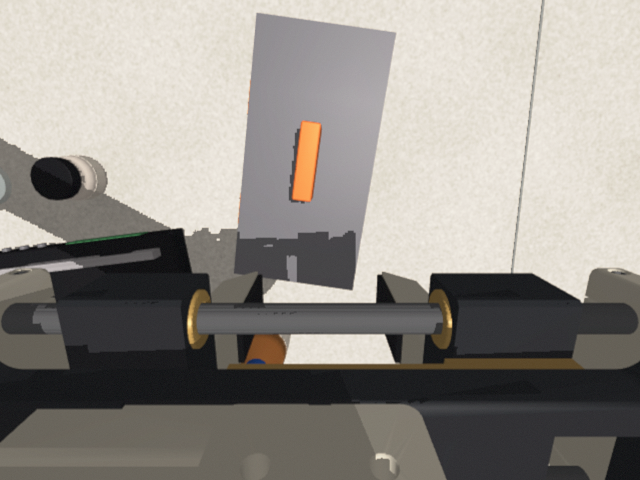

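```bash
python3 -m pendant '[{"slide":[0.02,-0.004,0.02],"twist":[-0.016,-0.02,0.07],"jaw":0.63},{"slide":[0.02,-0.004,0.02],"twist":[-0.016,-0.02,0.07],"jaw":0.63},{"slide":[0.02,-0.004,0.02],"twist":[0,0,0],"jaw":0.63},{"slide":[0,0,0.02],"twist":[0,0,0],"jaw":0.63},{"slide":[0,0,0],"twist":[0,0,0],"jaw":0.63}]'
python3 go.py 423.8 352.4 107 2.991 0
```

```text
time: 37.48
eef_pos: [431.2, 362.5, 199.8]
ee_rot: [3.139, 0.006, 2.965]
ft_force: [0.5, -0.7, 0.0]
width: 57.7
t 37.4833 pos [431.2 362.5 199.8] w 57.7 F [ 0.5 -0.7  0. ] q [-0.13  0.45 -0.8   1.8   0.37  1.05  0.33]
slide [ 0.0061 -0.0114  0.0928] twist [ 0.002  0.006 -0.026] world d [ -7.4 -10.1 -92.8]
```

```bash
python3 -m pendant '[{"slide":[0.006,-0.011,0.005],"twist":[0.002,0.006,-0.026],"jaw":0.63},{"slide":[0,0,0.02],"twist":[0,0,0],"jaw":0.63},{"slide":[0,0,0.02],"twist":[0,0,0],"jaw":0.63},{"slide":[0,0,0],"twist":[0,0,0],"jaw":0.63},{"slide":[0,0,0],"twist":[0,0,0],"jaw":0.63}]'
python3 go.py 423.8 352.4 107 2.991 0
```

```text
time: 37.9
eef_pos: [429.2, 353.8, 157.2]
ee_rot: [3.14, 0.004, 2.981]
ft_force: [0.5, -0.1, 0.5]
width: 57.7
t 37.9 pos [429.2 353.8 157.2] w 57.7 F [ 0.5 -0.1  0.5] q [-0.13  0.49 -0.77  1.85  0.42  0.96  0.32]
slide [ 0.0053 -0.0023  0.0501] twist [ 0.002  0.004 -0.01 ] world d [ -5.4  -1.4 -50.2]
```

```bash
python3 -m pendant '[{"slide":[0.005,-0.002,0.015],"twist":[0.002,0.004,-0.01],"jaw":0.63},{"slide":[0,0,0.018],"twist":[0,0,0],"jaw":0.63},{"slide":[0,0,0.01],"twist":[0,0,0],"jaw":0.63},{"slide":[0,0,0],"twist":[0,0,0],"jaw":0.63},{"slide":[0,0,0],"twist":[0,0,0],"jaw":0.63}]'
python3 go.py 423.8 352.4 107 2.991 0
```

```text
time: 38.32
eef_pos: [427.8, 355.0, 115.7]
ee_rot: [3.138, 0.005, 2.988]
ft_force: [0.2, -0.1, -0.2]
width: 57.9
t 38.3167 pos [427.8 355.  115.7] w 57.9 F [ 0.2 -0.1 -0.2] q [-0.17  0.55 -0.74  1.88  0.47  0.89  0.28]
slide [ 0.0036 -0.0032  0.0087] twist [ 0.004  0.005 -0.003] world d [-4.  -2.6 -8.7]
```

```bash
python3 -m pendant '[{"slide":[0.0036,-0.003,0.004],"twist":[0.004,0.004,-0.003],"jaw":0.63},{"slide":[0,0,0.0035],"twist":[0,0,0],"jaw":0.63},{"slide":[0,0,0],"twist":[0,0,0],"jaw":0.63}]'
python3 go.py 423.8 352.4 107 2.991 0;python3 go.py 423.8 352.4 107 2.991 0
```

```text
time: 38.57
eef_pos: [424.1, 353.3, 109.2]
ee_rot: [3.14, 0.002, 2.991]
ft_force: [0.1, -0.7, -1.3]
width: 57.8
t 38.5667 pos [424.1 353.3 109.2] w 57.8 F [ 0.1 -0.7 -1.3] q [-0.17  0.55 -0.74  1.89  0.48  0.88  0.28]
slide [ 0.0002 -0.0009  0.0022] twist [ 0.001  0.002 -0.   ] world d [-0.3 -0.9 -2.2]
t 38.5667 pos [424.1 353.3 109.2] w 57.8 F [ 0.1 -0.7 -1.3] q [-0.17  0.55 -0.74  1.89  0.48  0.88  0.28]
slide [ 0.0002 -0.0009  0.0022] twist [ 0.001  0.002 -0.   ] world d [-0.3 -0.9 -2.2]
```

```bash
python3 -m pendant '[{"slide":[0,0,0],"twist":[0,0,0],"jaw":0.4},{"slide":[0,0,0],"twist":[0,0,0],"jaw":0},{"slide":[0,0,0],"twist":[0,0,0],"jaw":0},{"slide":[0,0,0],"twist":[0,0,0],"jaw":0},{"slide":[0,0,0],"twist":[0,0,0],"jaw":0},{"slide":[0,0,0],"twist":[0,0,0],"jaw":0},{"slide":[0,0,0],"twist":[0,0,0],"jaw":0},{"slide":[0,0,0],"twist":[0,0,0],"jaw":0}]' 60
python3 go.py 423.8 352.4 107 2.991 0
python3 -m pendant '[{"slide":[0,0,-0.01],"twist":[0,0,0],"jaw":0},{"slide":[0,0,-0.02],"twist":[0,0,0],"jaw":0},{"slide":[0,0,-0.03],"twist":[0,0,0],"jaw":0},{"slide":[0,0,-0.03],"twist":[0,0,0],"jaw":0},{"slide":[0,0,0],"twist":[0,0,0],"jaw":0}]'
python3 go.py 423.8 352.4 107 2.991 0
python3 - <<'E'
from h import *
for n in ['scene','side']:
    s,d=grab(n,n+'14.png')
E
```

```text
time: 39.23
eef_pos: [424.8, 353.0, 110.3]
ee_rot: [3.14, 0.003, 2.99]
ft_force: [0.3, 0.5, -1.1]
width: 17.6
t 39.2333 pos [424.8 353.  110.3] w 17.6 F [ 0.3  0.5 -1.1] q [-0.17  0.55 -0.74  1.89  0.48  0.88  0.28]
slide [ 0.0009 -0.0007  0.0033] twist [ 0.001  0.003 -0.001] world d [-1.  -0.6 -3.3]
time: 39.65
eef_pos: [420.7, 350.7, 201.0]
ee_rot: [-3.136, -0.006, 2.992]
ft_force: [1.0, 0.9, -3.5]
width: 17.6
t 39.65 pos [420.7 350.7 201. ] w 17.6 F [ 1.   0.9 -3.5] q [-0.1   0.43 -0.82  1.82  0.36  1.05  0.37]
slide [-0.0034  0.0026  0.094 ] twist [-0.005 -0.006  0.001] world d [  3.1   1.7 -94. ]
```

View pics/scene14.png

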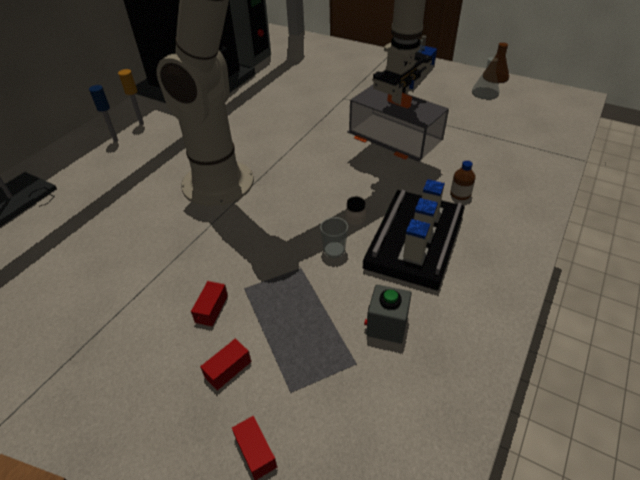

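```bash
python3 - <<'E'
from h import *
S,Q=r.get_image('scene'),r.get_image('side'); s=r.get_state(); print(s['eef_pos'],s['ee_rot'])
A=[b for b in blobs(masks(S['image'])['orange'],6)]; B=[b for b in blobs(masks(Q['image'])['orange'],4)]
for a in A:
    for b in B:
        p,e=tri(S,a[1],Q,b[1])
        if e<6: print(a[1].round(1),a[0][4],b[1].round(1),b[0][4],p.round(1),round(e,1))
psi=2.992; x=np.array([np.sin(psi),-np.cos(psi)]); y=np.array([np.cos(psi),np.sin(psi)])
o=s['eef_pos'][:2]-11*x+.6*y; print('pred tab mids',o-72*x+70*y,o-72*x-70*y, s['eef_pos'][2]-110)
E
python3 -m pendant '[{"slide":[0,0,-0.03],"twist":[0,0,0],"jaw":0},{"slide":[0,0,-0.03],"twist":[0,0,0],"jaw":0},{"slide":[0,0,-0.03],"twist":[0,0,0],"jaw":0},{"slide":[0,0,-0.03],"twist":[0,0,0],"jaw":0},{"slide":[0,0,-0.02],"twist":[0,0,0],"jaw":0},{"slide":[0,0,0],"twist":[0,0,0],"jaw":0}]'
python3 go.py 610 44 345 1.688 0
```

```text
[418.33516242 346.90646213 194.44544016] [-3.12869235 -0.01226619  2.9913402 ]
[358.7 140.2] 22 [274.5 180. ] 10 [333.  278.3  86.8] 0.6
pred tab mids [336.1536986  275.35531256] [474.59016026 254.49036388] 84.44544016248813
time: 40.35
eef_pos: [415.4, 342.6, 326.3]
ee_rot: [-3.111, -0.032, 2.992]
ft_force: [0.1, 0.3, -3.4]
width: 17.7
t 40.35 pos [415.4 342.6 326.3] w 17.7 F [ 0.1  0.3 -3.4] q [-0.04  0.32 -0.87  1.66  0.24  1.32  0.47]
slide [-0.2361 -0.267  -0.0183] twist [-0.047 -0.008  1.305] world d [ 194.6 -298.6   18.7]
```

```bash
python3 -m pendant '[{"slide":[-0.029,-0.0057,-0.0015],"twist":[-0.004,0,0.109],"jaw":0},{"slide":[-0.029,-0.0057,-0.0015],"twist":[-0.004,0,0.109],"jaw":0},{"slide":[-0.029,-0.0057,-0.0015],"twist":[-0.004,0,0.109],"jaw":0},{"slide":[-0.029,-0.0057,-0.0015],"twist":[-0.004,0,0.109],"jaw":0},{"slide":[-0.029,-0.0057,-0.0015],"twist":[-0.004,0,0.109],"jaw":0},{"slide":[-0.029,-0.0057,-0.0015],"twist":[-0.004,0,0.109],"jaw":0},{"slide":[-0.029,-0.0057,-0.0015],"twist":[-0.004,0,0.109],"jaw":0},{"slide":[-0.029,-0.0057,-0.0015],"twist":[-0.004,0,0.109],"jaw":0},{"slide":[-0.029,-0.0057,-0.0015],"twist":[-0.004,0,0.109],"jaw":0},{"slide":[-0.029,-0.0057,-0.0015],"twist":[-0.004,0,0.109],"jaw":0},{"slide":[-0.029,-0.0057,-0.0015],"twist":[0,0,0.109],"jaw":0},{"slide":[-0.029,-0.0057,-0.0015],"twist":[0,0,0.1],"jaw":0},{"slide":[0,0,0],"twist":[0,0,0],"jaw":0}]'
python3 go.py 610 44 345 1.688 0
```

```text
time: 41.43
eef_pos: [597.8, 57.0, 296.9]
ee_rot: [-3.08, 0.008, 1.639]
ft_force: [0.6, -3.3, -4.3]
width: 17.8
t 41.4333 pos [597.8  57.  296.9] w 17.8 F [ 0.6 -3.3 -4.3] q [ 0.2   0.4  -0.46  1.54  0.18  1.31 -0.22]
slide [-0.0142  0.0083 -0.0486] twist [-0.062  0.006 -0.049] world d [ 12.2 -13.   48.1]
```

```bash
cat > hp.py <<'E'
# usage: hp.py xt e phi   desired tab-tip-bottom x (dryer), height above top (mm), tilt
import sys; from h import *
from scipy.spatial.transform import Rotation as Ro
OD=np.array([614.7,44.0,0]); YD=.117; RD=Ro.from_euler('z',YD)
P=np.array([[0,1,0],[1,0,0],[0,0,-1.]])  # columns: hood axes in tool
tcp_h=np.array([11,-.6,110.])
acc=[]
s=r.get_state(); RT=Ro.from_euler('xyz',s['ee_rot']); 
RH=RT*Ro.from_matrix(P); O=s['eef_pos']-RH.apply(tcp_h)
dry=lambda p: RD.inv().apply(p-OD)
print('t',s['time'],'pos',s['eef_pos'].round(1),'w',round(s['width'],1),'F',s['ft_force'].round(1),'M',s['ft_torque'].round(2))
for y in (70,-70): print(' tip mid(z2)',dry(O+RH.apply([-79,y,2])).round(1),' far edge',dry(O+RH.apply([75,y,0])).round(1))
print(' origin',dry(O).round(1),'tilt',np.arccos((RH.apply([0,0,1]))[2]).round(3),'rpy in dryer',(RD.inv()*RH).as_euler('xyz').round(3))
xt,e,phi=map(float,sys.argv[1:4])
RHt=RD*Ro.from_euler('y',-phi); tip=OD+RD.apply([xt,0,40+e]); Ot=tip-RHt.apply([-79,0,0]); T=Ot+RHt.apply(tcp_h)
Tt=RHt*Ro.from_matrix(P).inv()
print('slide',(RT.inv().apply(T-s['eef_pos'])/1000).round(4),'twist',(RT.inv()*Tt).as_rotvec().round(3),'target tcp',T.round(1),'d',(T-s['eef_pos']).round(1))
E
python3 hp.py -55 110 0.3
```

```text
t 41.4333 pos [597.8  57.  296.9] w 17.8 F [ 0.6 -3.3 -4.3] M [-0.5  -0.16 -0.06]
 tip mid(z2) [-108.2   89.3  194.1]  far edge [ 45.2  81.7 182.6]
 tip mid(z2) [-115.   -50.5  195.2]  far edge [ 38.4 -58.1 183.8]
 origin [-33.   15.5 187.8] tilt 0.062 rpy in dryer [-0.008  0.061 -0.049]
slide [-0.0147  0.0154  0.0144] twist [-0.362  0.014 -0.048] target tcp [613.3  43.2 281.7] d [ 15.4 -13.8 -15.2]
```

```bash
python3 -m pendant '[{"slide":[-0.004,0.004,-0.01],"twist":[-0.09,0,-0.012],"jaw":0},{"slide":[-0.004,0.004,0],"twist":[-0.09,0,-0.012],"jaw":0},{"slide":[-0.004,0.004,0],"twist":[-0.09,0,-0.012],"jaw":0},{"slide":[0,0.004,0],"twist":[-0.09,0,-0.012],"jaw":0},{"slide":[0,0,0],"twist":[0,0,0],"jaw":0},{"slide":[0,0,0],"twist":[0,0,0],"jaw":0}]'
python3 hp.py -52 100 0.3
```

```text
time: 41.93
eef_pos: [604.8, 38.6, 282.8]
ee_rot: [2.869, 0.013, 1.681]
ft_force: [-0.5, 0.4, -3.6]
width: 17.7
t 41.9333 pos [604.8  38.6 282.8] w 17.7 F [-0.5  0.4 -3.6] M [-0.13  0.57 -0.03]
 tip mid(z2) [-67.6  65.2 153.7]  far edge [ 81.3  64.7 193.2]
 tip mid(z2) [-68.6 -74.8 155.5]  far edge [ 80.3 -75.3 195. ]
 origin [  8.5  -5.1 173.9] tilt 0.273 rpy in dryer [-0.013 -0.273 -0.003]
slide [0.0038 0.0085 0.0139] twist [-0.027  0.014 -0.003] target tcp [616.2  43.6 271.7] d [ 11.4   4.9 -11.2]
```

```bash
python3 -m pendant '[{"slide":[0.004,0.0085,0.01],"twist":[-0.027,0.014,-0.003],"jaw":0},{"slide":[0,0,0],"twist":[0,0,0],"jaw":0},{"slide":[0,0,0],"twist":[0,0,0],"jaw":0}]'
python3 hp.py -52 60 0.3
python3 - <<'E'
from h import *
for n in ['scene','side']:
    s,d=grab(n,n+'15.png'); c=d['image']; c=c[100:300,300:500] if n=='side' else c[110:310,340:540]
    cv2.imwrite('pics/%s15z.png'%n,cv2.resize(np.clip(c*1.4,0,255).astype('uint8'),None,fx=3,fy=3,interpolation=cv2.INTER_CUBIC))
E
```

```text
time: 42.18
eef_pos: [612.9, 44.2, 270.9]
ee_rot: [2.856, -0.001, 1.688]
ft_force: [1.2, 0.7, -3.9]
width: 17.4
t 42.1833 pos [612.9  44.2 270.9] w 17.4 F [ 1.2  0.7 -3.9] M [-0.18  0.61  0.04]
 tip mid(z2) [-57.7  71.1 142. ]  far edge [ 90.7  71.1 183.5]
 tip mid(z2) [-57.6 -68.9 141.8]  far edge [ 90.7 -68.9 183.3]
 origin [ 18.7   1.1 162.3] tilt 0.286 rpy in dryer [ 0.001 -0.286 -0.   ]
slide [-0.001  -0.008   0.0385] twist [-0.014 -0.001 -0.   ] target tcp [616.2  43.6 231.7] d [  3.3  -0.6 -39.2]
```

View pics/side15z.png

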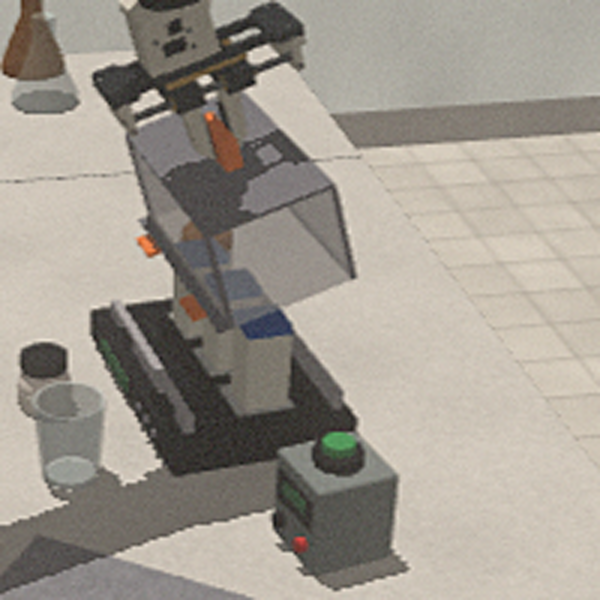

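View pics/scene15z.png

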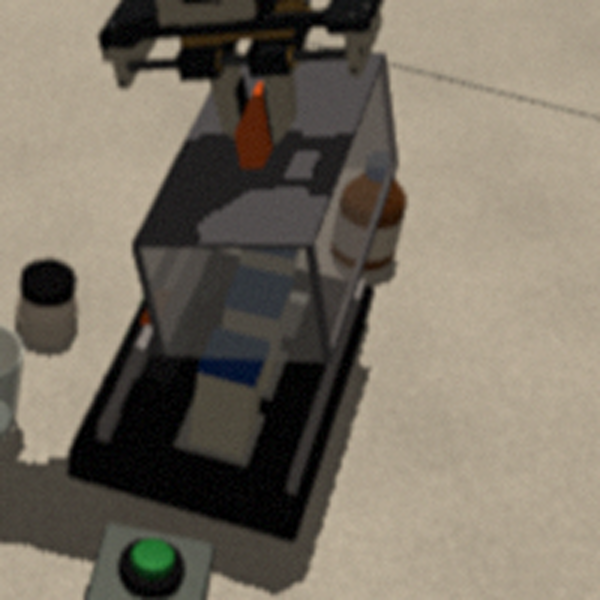

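The hood is tilted above the cells, and both tabs show in the side view at ~(349,182) and (364,202). I'll check those against the predicted tip positions.

```bash
python3 - <<'E'
from h import *
from hp import dry,O,RH
d=r.get_image('side')
im=d['image']; b,g,rr=[im[:,:,i].astype(int) for i in range(3)]
for st,c,m in blobs((rr>1.4*g+8)&(rr>75)&(rr>1.6*b),5):
    if 340<c[0]<390 and 160<c[1]<215: print(c.round(1),st)
for y in(70,-70):
    p=O+RH.apply([-72,y,2]); q=d['R']@p+d['t']; print('pred px',d['fx']*q[0]/q[2]+d['cx'],d['fy']*q[1]/q[2]+d['cy'])
    for yy in (y-20,y+20):
      for xx in (-79,-65):
        p=O+RH.apply([xx,yy,2]); q=d['R']@p+d['t']; print('   corner',xx,yy,(d['fx']*q[0]/q[2]+d['cx']).round(1),(d['fy']*q[1]/q[2]+d['cy']).round(1))
E
```

```text
t 42.2833 pos [613.2  44.2 271.2] w 17.5 F [-0.6 -1.4 -3.9] M [-0.16  0.67  0.01]
 tip mid(z2) [-57.3  71.1 142.3]  far edge [ 91.   71.1 183.9]
 tip mid(z2) [-57.2 -68.9 142.1]  far edge [ 91.1 -68.9 183.7]
 origin [ 19.1   1.1 162.6] tilt 0.287 rpy in dryer [ 0.001 -0.287 -0.   ]Traceback (most recent call last):
  File "<stdin>", line 2, in <module>
  File "hp.py", line 14, in <module>
    xt,e,phi=map(float,sys.argv[1:4])
    ^^^^^^^^
ValueError: not enough values to unpack (expected 3, got 0)
```

```bash
python3 - <<'E'
from h import *
c=cv2.imread('pics/side15.png')[160:230,320:400]; cv2.imwrite('pics/side15y.png',cv2.resize(np.clip(c*1.5,0,255).astype('uint8'),None,fx=8,fy=8,interpolation=cv2.INTER_CUBIC))
E
```

```text
(no output)
```

View pics/side15y.png

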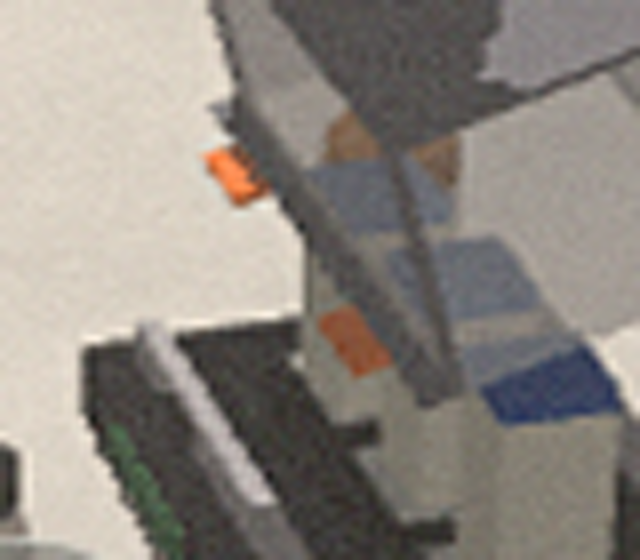

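```bash
cat > tabchk.py <<'E'
import sys; sys.argv=[sys.argv[0],'0','0','0']
from hp import *
d=r.get_image('side')
for y in(70,-70):
    for yy in (y+20,y-20):
      for xx in (-79,-65):
        p=O+RH.apply([xx,yy,4]); q=d['R']@p+d['t']; print('   corner',xx,yy,(d['fx']*q[0]/q[2]+d['cx']).round(1),(d['fy']*q[1]/q[2]+d['cy']).round(1))
E
python3 tabchk.py | grep corner
```

```text
corner -79 90 345.7 178.9
   corner -65 90 349.8 177.2
   corner -79 50 349.5 184.4
   corner -65 50 353.8 182.7
   corner -79 -50 359.9 199.2
   corner -65 -50 364.3 197.4
   corner -79 -90 364.4 205.6
   corner -65 -90 368.9 203.7
```

Observed and predicted tab corners agree to about 1 px, so I'll lower the hood over the cells in stages.

```bash
python3 -m pendant '[{"slide":[-0.001,-0.005,0.018],"twist":[-0.007,0,0],"jaw":0},{"slide":[0,-0.004,0.018],"twist":[-0.007,0,0],"jaw":0},{"slide":[0,0,0],"twist":[0,0,0],"jaw":0}]'
python3 hp.py -53 25 0.3
```

```text
time: 42.58
eef_pos: [618.0, 44.1, 236.5]
ee_rot: [2.836, -0.001, 1.688]
ft_force: [-1.0, 0.3, -5.8]
width: 17.6
t 42.5833 pos [618.   44.1 236.5] w 17.6 F [-1.   0.3 -5.8] M [-0.21  0.84  0.01]
 tip mid(z2) [-50.1  70.4 106.5]  far edge [ 97.3  70.4 151. ]
 tip mid(z2) [-50.  -69.6 106.4]  far edge [ 97.4 -69.6 150.9]
 origin [ 25.9   0.4 128.3] tilt 0.306 rpy in dryer [ 0.001 -0.306  0.   ]
slide [-0.0003 -0.0146  0.0372] twist [ 0.006 -0.001  0.   ] target tcp [615.2  43.5 196.7] d [ -2.7  -0.6 -39.9]
```

```bash
python3 -m pendant '[{"slide":[0,-0.007,0.012],"twist":[0.003,0,0],"jaw":0},{"slide":[0,-0.005,0.012],"twist":[0.003,0,0],"jaw":0},{"slide":[0,-0.003,0.012],"twist":[0,0,0],"jaw":0},{"slide":[0,0,0],"twist":[0,0,0],"jaw":0}]'
python3 hp.py -53 8 0.3
```

```text
time: 42.92
eef_pos: [616.5, 44.0, 198.9]
ee_rot: [2.84, 0.0, 1.688]
ft_force: [-1.0, -0.1, -5.1]
width: 17.7
t 42.9167 pos [616.5  44.  198.9] w 17.7 F [-1.  -0.1 -5.1] M [-0.18  0.79  0.06]
 tip mid(z2) [-52.2  70.4  69.1]  far edge [ 95.5  70.5 112.8]
 tip mid(z2) [-52.1 -69.6  69.1]  far edge [ 95.6 -69.5 112.9]
 origin [23.9  0.4 90.6] tilt 0.301 rpy in dryer [-0.    -0.301  0.001]
slide [-0.0004 -0.007   0.018 ] twist [ 0.001 -0.     0.001] target tcp [615.2  43.5 179.7] d [ -1.3  -0.6 -19.2]
```

```bash
python3 -m pendant '[{"slide":[0,-0.004,0.009],"twist":[0,0,0],"jaw":0},{"slide":[0,-0.003,0.009],"twist":[0,0,0],"jaw":0},{"slide":[0,0,0],"twist":[0,0,0],"jaw":0},{"slide":[0,0,0],"twist":[0,0,0],"jaw":0}]'
python3 hp.py -55 2 0.3
python3 - <<'E'
from h import *
s,d=grab('side','side16.png');c=d['image'][170:260,320:430]; cv2.imwrite('pics/side16y.png',cv2.resize(np.clip(c*1.5,0,255).astype('uint8'),None,fx=6,fy=6,interpolation=cv2.INTER_CUBIC))
E
```

```text
time: 43.25
eef_pos: [616.5, 44.2, 178.9]
ee_rot: [2.839, -0.0, 1.688]
ft_force: [0.3, 0.2, -4.4]
width: 17.4
t 43.25 pos [616.5  44.2 178.9] w 17.4 F [ 0.3  0.2 -4.4] M [-0.18  0.69  0.01]
 tip mid(z2) [-52.   70.5  49. ]  far edge [95.6 70.6 93. ]
 tip mid(z2) [-51.9 -69.5  49. ]  far edge [ 95.7 -69.4  93. ]
 origin [24.1  0.6 70.6] tilt 0.303 rpy in dryer [ 0.    -0.303  0.001]
slide [-0.0006 -0.0047  0.004 ] twist [ 0.003 -0.     0.001] target tcp [613.3  43.2 173.7] d [-3.2 -1.  -5.2]
```

View pics/side16y.png

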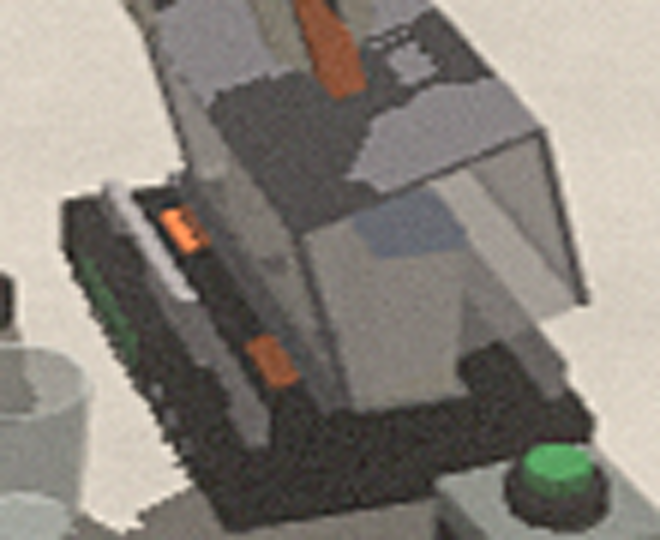

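The tabs are just inside the rail (tab blobs at about (350,208) and (365,230) in full-image pixels), at the right height for the slots. I'll lower about 5 mm and then slide in.

```bash
python3 -m pendant '[{"slide":[-0.0006,-0.004,0.004],"twist":[0.002,0,0.001],"jaw":0},{"slide":[0,0,0],"twist":[0,0,0],"jaw":0},{"slide":[0,0,0],"twist":[0,0,0],"jaw":0}]'
python3 hp.py -77 2 0.3
```

```text
time: 43.55
eef_pos: [614.4, 43.2, 174.6]
ee_rot: [2.839, -0.0, 1.687]
ft_force: [0.8, -0.1, -4.3]
width: 17.9
t 43.55 pos [614.4  43.2 174.6] w 17.9 F [ 0.8 -0.1 -4.3] M [-0.19  0.7  -0.03]
 tip mid(z2) [-54.1  69.9  44.7]  far edge [93.5 69.8 88.6]
 tip mid(z2) [-54.2 -70.1  44.7]  far edge [ 93.4 -70.2  88.6]
 origin [21.9 -0.2 66.3] tilt 0.302 rpy in dryer [ 0.    -0.302 -0.001]
slide [ 0.0001 -0.0224 -0.006 ] twist [ 0.002  0.    -0.001] target tcp [591.4  40.7 173.7] d [-23.   -2.6  -0.9]
```

```bash
python3 -m pendant '[{"slide":[0,-0.006,-0.0016],"twist":[0,0,0],"jaw":0},{"slide":[0,-0.006,-0.0016],"twist":[0,0,0],"jaw":0},{"slide":[0,0,0],"twist":[0,0,0],"jaw":0}]'
python3 hp.py -77 2 0.3
python3 -m pendant '[{"slide":[0,-0.005,-0.0013],"twist":[0,0,0],"jaw":0},{"slide":[0,0,0],"twist":[0,0,0],"jaw":0}]'
python3 hp.py -77 2 0.3
```

```text
time: 43.8
eef_pos: [601.2, 41.7, 174.5]
ee_rot: [2.839, 0.0, 1.687]
ft_force: [-1.3, 0.2, -4.2]
width: 17.7
t 43.8 pos [601.2  41.7 174.5] w 17.7 F [-1.3  0.2 -4.2] M [-0.22  0.76 -0.01]
 tip mid(z2) [-67.3  69.9  44.6]  far edge [80.3 69.8 88.6]
 tip mid(z2) [-67.4 -70.1  44.6]  far edge [ 80.2 -70.2  88.6]
 origin [ 8.6 -0.2 66.2] tilt 0.303 rpy in dryer [-0.    -0.303 -0.001]
slide [ 0.0002 -0.0097 -0.0021] twist [ 0.003  0.    -0.001] target tcp [591.4  40.7 173.7] d [-9.8 -1.  -0.8]
time: 43.97
eef_pos: [595.1, 40.9, 174.6]
ee_rot: [2.839, 0.0, 1.687]
ft_force: [0.4, -0.7, -4.3]
width: 17.4
t 43.9667 pos [595.1  40.9 174.6] w 17.4 F [ 0.4 -0.7 -4.3] M [-0.24  0.8  -0.03]
 tip mid(z2) [-73.4  69.7  44.6]  far edge [74.2 69.7 88.6]
 tip mid(z2) [-73.5 -70.3  44.6]  far edge [ 74.1 -70.3  88.7]
 origin [ 2.5 -0.3 66.3] tilt 0.303 rpy in dryer [-0.    -0.303 -0.   ]
slide [ 0.0002 -0.0038 -0.0003] twist [ 0.003  0.001 -0.   ] target tcp [591.4  40.7 173.7] d [-3.7 -0.2 -0.9]
```

```bash
python3 -m pendant '[{"slide":[0,-0.0042,-0.0005],"twist":[0,0,0],"jaw":0},{"slide":[0,0,0],"twist":[0,0,0],"jaw":0},{"slide":[0,0,0],"twist":[0,0,0],"jaw":0}]'
python3 hp.py -78.5 1.5 0.2
python3 - <<'E'
from h import *
s,d=grab('side','side17.png');c=d['image'][170:260,320:430]; cv2.imwrite('pics/side17y.png',cv2.resize(np.clip(c*1.5,0,255).astype('uint8'),None,fx=6,fy=6,interpolation=cv2.INTER_CUBIC))
E
```

```text
time: 44.22
eef_pos: [590.6, 40.2, 174.3]
ee_rot: [2.837, 0.001, 1.687]
ft_force: [-0.1, 0.7, -3.9]
width: 17.6
t 44.2167 pos [590.6  40.2 174.3] w 17.6 F [-0.1  0.7 -3.9] M [-0.14  0.66 -0.02]
 tip mid(z2) [-77.8  69.5  44.2]  far edge [69.7 69.5 88.4]
 tip mid(z2) [-77.9 -70.5  44.3]  far edge [ 69.6 -70.5  88.5]
 origin [-1.9 -0.5 66. ] tilt 0.304 rpy in dryer [-0.001 -0.304 -0.001]
slide [0.0004 0.0095 0.0104] twist [ 0.104  0.001 -0.001] target tcp [602.7  42.  167.2] d [12.1  1.8 -7.1]
```

View pics/side17y.png

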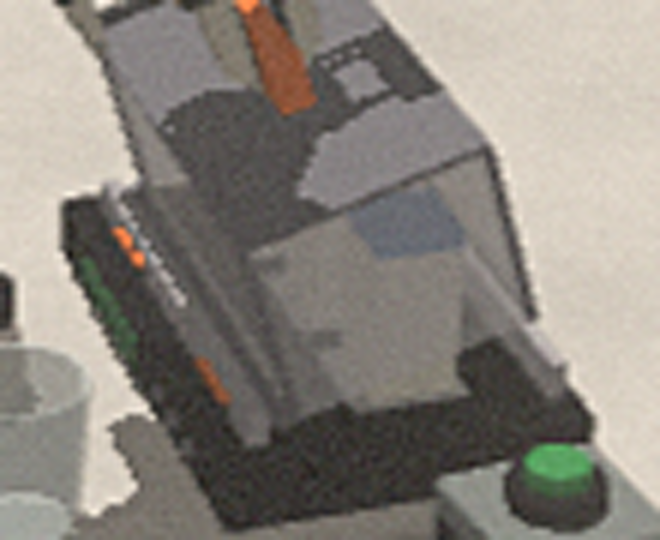

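Both tabs stick out through the slots on the outer face of the rail, with the hood tilted 0.30 rad. Now I'll swing it down.

```bash
python3 -m pendant '[{"slide":[0,0.0045,0.005],"twist":[0.05,0,0],"jaw":0},{"slide":[0,0.0048,0.0052],"twist":[0.052,0,0],"jaw":0},{"slide":[0,0,0],"twist":[0,0,0],"jaw":0},{"slide":[0,0,0],"twist":[0,0,0],"jaw":0}]'
python3 hp.py -78.5 1 0.1
```

```text
time: 44.6
eef_pos: [605.2, 41.9, 168.4]
ee_rot: [2.936, 0.001, 1.687]
ft_force: [-0.5, -0.0, -4.6]
width: 17.3
t 44.6 pos [605.2  41.9 168.4] w 17.3 F [-0.5 -0.  -4.6] M [-0.12  0.56  0.01]
 tip mid(z2) [-75.7  69.6  44.3]  far edge [75.5 69.5 73.7]
 tip mid(z2) [-75.8 -70.4  44.4]  far edge [ 75.4 -70.5  73.8]
 origin [ 2.  -0.4 58.5] tilt 0.205 rpy in dryer [-0.001 -0.205 -0.001]
slide [0.0004 0.0077 0.0108] twist [ 0.105  0.001 -0.001] target tcp [614.8  43.4 159.4] d [ 9.6  1.5 -9. ]
```

```bash
python3 -m pendant '[{"slide":[0,0.0025,0.005],"twist":[0.05,0,0],"jaw":0},{"slide":[0,0.003,0.005],"twist":[0.05,0,0],"jaw":0},{"slide":[0,0,0],"twist":[0,0,0],"jaw":0},{"slide":[0,0,0],"twist":[0,0,0],"jaw":0}]'
python3 hp.py -78.5 0.5 0.03
```

```text
time: 44.93
eef_pos: [614.0, 43.2, 160.4]
ee_rot: [3.031, 0.0, 1.688]
ft_force: [0.3, 0.9, -3.8]
width: 18.1
t 44.9333 pos [614.   43.2 160.4] w 18.1 F [ 0.3  0.9 -3.8] M [-0.2   0.32  0.05]
 tip mid(z2) [-78.3  69.8  43.1]  far edge [75.  69.8 58.1]
 tip mid(z2) [-78.4 -70.2  43.1]  far edge [ 74.9 -70.2  58.1]
 origin [ 0.4 -0.2 49.8] tilt 0.111 rpy in dryer [-0.    -0.111 -0.   ]
slide [0.0001 0.0081 0.0082] twist [ 0.081  0.001 -0.   ] target tcp [622.9  44.4 153.2] d [ 8.9  1.2 -7.2]
```

```bash
python3 -m pendant '[{"slide":[0,0.0037,0.004],"twist":[0.04,0,0],"jaw":0},{"slide":[0,0.0037,0.004],"twist":[0.04,0,0],"jaw":0},{"slide":[0,0,0],"twist":[0,0,0],"jaw":0},{"slide":[0,0,0],"twist":[0,0,0],"jaw":0}]'
python3 hp.py -78.5 0 0.0
```

```text
time: 45.27
eef_pos: [620.8, 44.1, 153.5]
ee_rot: [3.107, 0.001, 1.688]
ft_force: [-0.3, 0.0, -3.1]
width: 17.7
t 45.2667 pos [620.8  44.1 153.5] w 17.7 F [-0.3  0.  -3.1] M [-0.16 -0.05  0.04]
 tip mid(z2) [-80.1  69.8  42.4]  far edge [73.9 69.9 45.8]
 tip mid(z2) [-80.  -70.2  42.5]  far edge [ 73.9 -70.1  45.9]
 origin [-1.  -0.2 43.2] tilt 0.035 rpy in dryer [-0.001 -0.035  0.   ]
slide [0.0001 0.0053 0.0037] twist [0.035 0.001 0.   ] target tcp [626.2  44.7 150. ] d [ 5.4  0.7 -3.5]
```

```bash
python3 -m pendant '[{"slide":[0,0.0025,0.002],"twist":[0.018,0,0],"jaw":0},{"slide":[0,0.0025,0.0015],"twist":[0.017,0,0],"jaw":0},{"slide":[0,0,0],"twist":[0,0,0],"jaw":0},{"slide":[0,0,0],"twist":[0,0,0],"jaw":0}]'
python3 hp.py -78.5 0 0.0
```

```text
time: 45.6
eef_pos: [624.6, 44.4, 150.6]
ee_rot: [-3.142, 0.002, 1.688]
ft_force: [0.5, -0.5, -2.7]
width: 17.5
t 45.6 pos [624.6  44.4 150.6] w 17.5 F [ 0.5 -0.5 -2.7] M [-0.07 -0.05 -0.02]
 tip mid(z2) [-80.2  69.6  42.5]  far edge [73.8 69.6 40.5]
 tip mid(z2) [-80.1 -70.4  42.7]  far edge [ 73.9 -70.4  40.7]
 origin [-1.2 -0.4 40.6] tilt 0.002 rpy in dryer [-0.002  0.     0.001]
slide [0.0002 0.0016 0.0006] twist [-0.     0.002  0.001] target tcp [626.2  44.7 150. ] d [ 1.6  0.4 -0.6]
```

```bash
python3 -m pendant '[{"slide":[0,0.0012,0.0008],"twist":[0,0,0],"jaw":0},{"slide":[0,0,0],"twist":[0,0,0],"jaw":0},{"slide":[0,0,0],"twist":[0,0,0],"jaw":0}]'
python3 hp.py -78.5 0 0.0
python3 -m pendant '[{"slide":[0,0,0],"twist":[0,0,0],"jaw":0.15},{"slide":[0,0,0],"twist":[0,0,0],"jaw":0.3},{"slide":[0,0,0],"twist":[0,0,0],"jaw":0.6},{"slide":[0,0,0],"twist":[0,0,0],"jaw":0.6},{"slide":[0,0,0],"twist":[0,0,0],"jaw":0.6}]'
python3 - <<'E'
from h import *
for n in ['side','scene']:
    s,d=grab(n,n+'18.png');c=d['image'][150:270,310:470] if n=='side' else d['image'][150:290,350:490]; cv2.imwrite('pics/%s18y.png'%n,cv2.resize(np.clip(c*1.5,0,255).astype('uint8'),None,fx=4,fy=4,interpolation=cv2.INTER_CUBIC))
E
```

```text
time: 45.85
eef_pos: [624.7, 44.4, 151.0]
ee_rot: [-3.14, 0.003, 1.689]
ft_force: [0.7, 1.1, -3.9]
width: 18.0
t 45.85 pos [624.7  44.4 151. ] w 18.0 F [ 0.7  1.1 -3.9] M [-0.05 -0.23 -0.04]
 tip mid(z2) [-80.2  69.5  42.9]  far edge [73.8 69.6 40.7]
 tip mid(z2) [-80.1 -70.5  43.3]  far edge [ 73.9 -70.4  41.1]
 origin [-1.2 -0.5 41. ] tilt 0.003 rpy in dryer [-0.003  0.001  0.001]
slide [0.0002 0.0015 0.001 ] twist [-0.001  0.003  0.001] target tcp [626.2  44.7 150. ] d [ 1.5  0.4 -1. ]
time: 46.27
eef_pos: [625.7, 44.4, 152.4]
ee_rot: [3.14, 0.003, 1.688]
ft_force: [0.5, 0.7, 0.5]
width: 39.6
```

View pics/side18y.png

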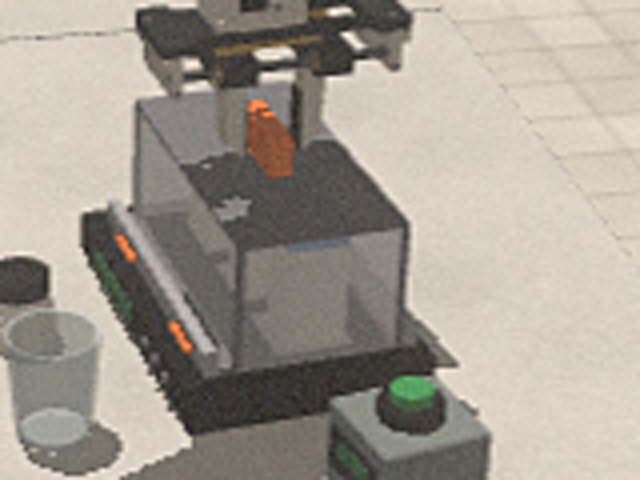

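View pics/scene18y.png

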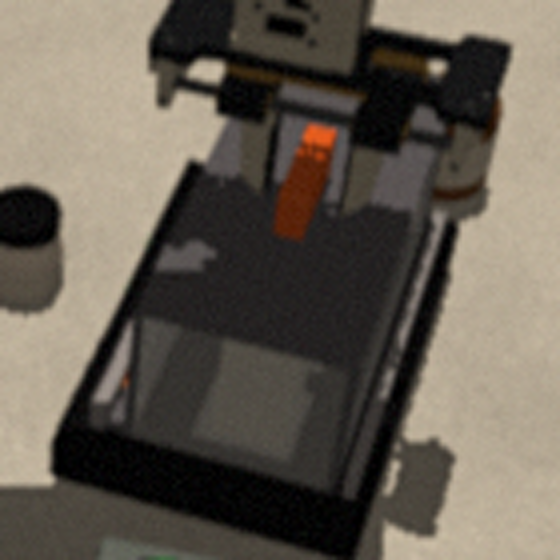

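The hood is flat with both tabs through the slots. I'll go up clear of it and then measure the button.

```bash
python3 -m pendant '[{"slide":[0,0,-0.02],"twist":[0,0,0],"jaw":0.6},{"slide":[0,0,-0.03],"twist":[0,0,0],"jaw":0.6},{"slide":[0,0,-0.03],"twist":[0,0,0],"jaw":0.3},{"slide":[-0.02,0,-0.03],"twist":[0,0,0],"jaw":0},{"slide":[-0.038,0,0],"twist":[0,0,0],"jaw":0},{"slide":[-0.038,0,0],"twist":[0,0,0],"jaw":0},{"slide":[-0.038,0,0],"twist":[0,0,0],"jaw":0},{"slide":[-0.038,0,0],"twist":[0,0,0],"jaw":0},{"slide":[-0.038,0,0],"twist":[0,0,0],"jaw":0},{"slide":[-0.038,0,0],"twist":[0,0,0],"jaw":0},{"slide":[-0.038,0,0],"twist":[0,0,0],"jaw":0},{"slide":[-0.038,0,0],"twist":[0,0,0],"jaw":0},{"slide":[-0.038,0,0],"twist":[0,0,0],"jaw":0},{"slide":[0,0,0],"twist":[0,0,0],"jaw":0}]'
python3 - <<'E'
from h import *
s,d=grab('wrist','w19.png'); W=wristcam(s,d); print(s['eef_pos'],s['ee_rot'])
S=r.get_image('scene');Q=r.get_image('side')
def cen(im,lo):
    b,g,rr=[im[:,:,i].astype(int) for i in range(3)]
    return [(c.round(1),st) for st,c,_ in blobs((g>1.3*b)&(g>1.3*rr)&(g>lo),20)]
for n,D in (('w',W),('s',S),('q',Q)):
    for c,st in cen(D['image'],60):
        print(n,c,st,[onz(D,*c,z)[:2].round(1) for z in (105,110)])
E
```

```text
time: 47.53
eef_pos: [673.3, -324.1, 270.9]
ee_rot: [3.135, 0.005, 1.703]
ft_force: [-1.3, -1.7, -0.3]
width: 0.2
[ 673.30119039 -324.05557063  270.91262275] [3.1353788  0.00546748 1.70326835]
w [317.1 122.6] [301 105  33  36 908] [array([ 660. , -230.5]), array([ 660.1, -230.9])]
s [390.5 294.3] [384 289  14  11 118] [array([ 658.9, -226.7]), array([ 660.2, -230.5])]
q [412.4 247.5] [407 244  12   8  77] [array([ 659.6, -227.1]), array([ 657.1, -234.6])]
```

View pics/w19.png

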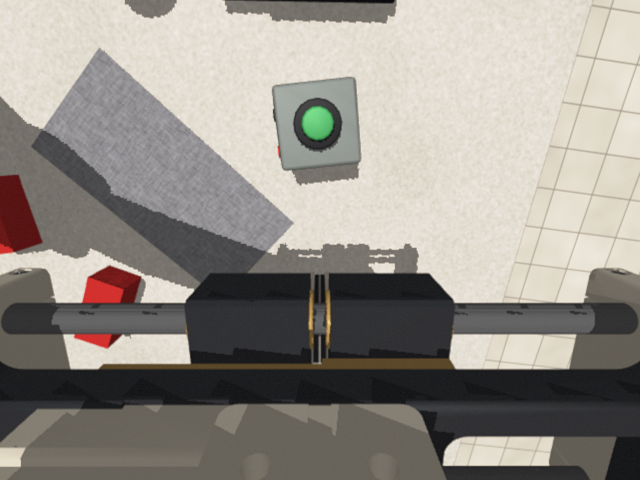

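```bash
python3 go.py 660 -230.5 150 1.703 0; python3 -m pendant '[{"slide":[0.023,0.006,0.025],"twist":[0,0,0],"jaw":0},{"slide":[0.023,0,0.025],"twist":[0,0,0],"jaw":0},{"slide":[0.023,0,0.025],"twist":[0,0,0],"jaw":0},{"slide":[0.023,0,0.025],"twist":[0,0,0],"jaw":0},{"slide":[0,0,0],"twist":[0,0,0],"jaw":0},{"slide":[0,0,0],"twist":[0,0,0],"jaw":0}]'; python3 go.py 660 -230.5 108 1.703 0
```

```text
t 47.6833 pos [ 675.4 -312.1  271.6] w 0.6 F [ 0.3  1.8 -0.1] q [ 0.61  0.63 -0.35  1.23  0.2   1.31  0.41]
slide [ 0.0827 -0.0047  0.1217] twist [ 0.008 -0.002  0.01 ] world d [ -15.4   81.6 -121.6]
time: 48.18
eef_pos: [671.8, -203.1, 172.4]
ee_rot: [3.125, -0.005, 1.727]
ft_force: [0.1, -1.9, 0.6]
width: 0.6
t 48.1833 pos [ 671.8 -203.1  172.4] w 0.6 F [ 0.1 -1.9  0.6] q [ 0.5   0.63 -0.36  1.47  0.23  1.08  0.25]
slide [-0.0255 -0.017   0.0641] twist [ 0.017 -0.005  0.024] world d [-11.8 -27.4 -64.4]
```

```bash
python3 -m pendant '[{"slide":[-0.024,-0.016,0.015],"twist":[0.017,0,0.02],"jaw":0},{"slide":[0,0,0],"twist":[0,0,0],"jaw":0},{"slide":[0,0,0.02],"twist":[0,0,0],"jaw":0},{"slide":[0,0,0],"twist":[0,0,0],"jaw":0},{"slide":[0,0,0],"twist":[0,0,0],"jaw":0}]'; python3 go.py 660 -230.5 108 1.703 0
```

```text
time: 48.6
eef_pos: [663.5, -224.5, 142.0]
ee_rot: [3.136, -0.004, 1.715]
ft_force: [-0.4, 0.5, 1.1]
width: 0.5
t 48.6 pos [ 663.5 -224.5  142. ] w 0.5 F [-0.4  0.5  1.1] q [ 0.52  0.66 -0.35  1.48  0.24  1.04  0.27]
slide [-0.0056 -0.0045  0.034 ] twist [ 0.006 -0.004  0.012] world d [ -3.5  -6.  -34. ]
```

```bash
python3 -m pendant '[{"slide":[-0.0055,-0.0045,0.01],"twist":[0.006,-0.004,0.012],"jaw":0},{"slide":[0,0,0.012],"twist":[0,0,0],"jaw":0},{"slide":[0,0,0],"twist":[0,0,0],"jaw":0},{"slide":[0,0,0],"twist":[0,0,0],"jaw":0}]'; python3 go.py 660 -230.5 108 1.703 0
```

```text
time: 48.93
eef_pos: [661.5, -232.3, 122.0]
ee_rot: [3.138, 0.003, 1.701]
ft_force: [1.0, -0.3, 0.9]
width: 0.4
t 48.9333 pos [ 661.5 -232.3  122. ] w 0.4 F [ 1.  -0.3  0.9] q [ 0.52  0.68 -0.33  1.5   0.25  1.    0.25]
slide [ 0.002  -0.0014  0.014 ] twist [ 0.003  0.003 -0.002] world d [ -1.5   1.8 -14. ]
```

```bash
python3 -m pendant '[{"slide":[0.002,-0.001,0.006],"twist":[0,0,0],"jaw":0},{"slide":[0,0,0.006],"twist":[0,0,0],"jaw":0},{"slide":[0,0,0],"twist":[0,0,0],"jaw":0}]'; python3 -m pendant '[{"slide":[0,0,0.003],"twist":[0,0,0],"jaw":0},{"slide":[0,0,0],"twist":[0,0,0],"jaw":0}]';  python3 -m pendant '[{"slide":[0,0,0.003],"twist":[0,0,0],"jaw":0},{"slide":[0,0,0],"twist":[0,0,0],"jaw":0}]'
```

```text
time: 49.18
eef_pos: [660.9, -230.4, 109.9]
ee_rot: [3.137, 0.003, 1.701]
ft_force: [-1.2, -0.4, 3.1]
width: -0.1
time: 49.35
eef_pos: [661.3, -230.4, 107.3]
ee_rot: [3.136, 0.004, 1.702]
ft_force: [-2.2, -0.8, 3.4]
width: 0.4
time: 49.52
eef_pos: [662.1, -230.5, 107.0]
ee_rot: [3.135, 0.005, 1.702]
ft_force: [-2.6, -0.2, 3.4]
width: 0.4
```

```bash
python3 -m pendant '[{"slide":[0,0,0.004],"twist":[0,0,0],"jaw":0},{"slide":[0,0,0],"twist":[0,0,0],"jaw":0}]';  python3 -m pendant '[{"slide":[0,0,0.004],"twist":[0,0,0],"jaw":0},{"slide":[0,0,0.002],"twist":[0,0,0],"jaw":0}]'; python3 -m pendant '[{"slide":[0,0,0.004],"twist":[0,0,0],"jaw":0},{"slide":[0,0,0.003],"twist":[0,0,0],"jaw":0}]'
```

```text
time: 49.68
eef_pos: [663.0, -230.8, 107.4]
ee_rot: [3.133, 0.007, 1.701]
ft_force: [-2.0, 0.0, 3.2]
width: 0.5
time: 49.85
eef_pos: [664.0, -230.9, 106.2]
ee_rot: [3.131, 0.008, 1.701]
ft_force: [-7.0, 1.4, 13.3]
width: 0.1
time: 50.02
eef_pos: [664.0, -230.9, 106.1]
ee_rot: [3.131, 0.01, 1.701]
ft_force: [-8.9, 2.1, 16.1]
width: 0.4
```

```bash
python3 - <<'E'
from h import *
o=[]
for n,(a,b) in {'side':(225,380),'scene':(265,355)}.items():
    s,d=grab(n,n+'20.png');c=d['image'][a:a+70,b:b+70]; o.append(cv2.resize(np.clip(c*1.5,0,255).astype('uint8'),None,fx=5,fy=5,interpolation=cv2.INTER_CUBIC))
cv2.imwrite('pics/btn20.png',np.hstack(o))
E
```

```text
(no output)
```

View pics/btn20.png

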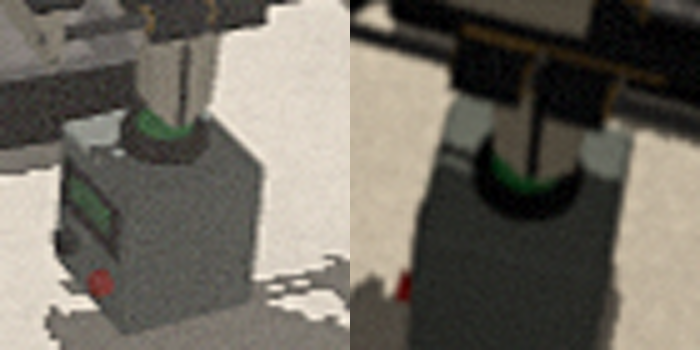

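The fingertips sit on the green button, pushed down to its black ring, with 16 N against the stop. I'll let go and retreat.

```bash
python3 -m pendant '[{"slide":[0,0,-0.005],"twist":[0,0,0],"jaw":0},{"slide":[0,0,-0.02],"twist":[0,0,0],"jaw":0},{"slide":[0,0,-0.03],"twist":[0,0,0],"jaw":0},{"slide":[0,0,-0.03],"twist":[0,0,0],"jaw":0},{"slide":[-0.035,0,-0.03],"twist":[0,0,0],"jaw":0},{"slide":[-0.035,0,-0.01],"twist":[0,0,0],"jaw":0},{"slide":[-0.035,0,0],"twist":[0,0,0],"jaw":0},{"slide":[-0.035,0,0],"twist":[0,0,0],"jaw":0},{"slide":[0,0,0],"twist":[0,0,0],"jaw":0},{"slide":[0,0,0],"twist":[0,0,0],"jaw":0}]'
python3 - <<'E'
from h import *
o=[]
for n,(a,b) in {'side':(140,310),'scene':(150,340)}.items():
    s,d=grab(n,n+'21.png');c=d['image'][a:a+180,b:b+130]; o.append(cv2.resize(np.clip(c*1.5,0,255).astype('uint8'),None,fx=3,fy=3,interpolation=cv2.INTER_CUBIC))
    for st,c,_ in blobs(masks(d['image'])['green'],15): print(n,st,c.round(1))
cv2.imwrite('pics/fin21.png',np.hstack(o))
grab('wrist','w21.png')
E
```

```text
time: 50.95
eef_pos: [683.3, -365.2, 237.2]
ee_rot: [3.128, 0.01, 1.71]
ft_force: [0.5, 1.4, 0.3]
width: 0.1
side [408 244  11   6  52] [412.6 246.6]
scene [390 298   6   5  20] [393.  300.3]
```

View pics/fin21.png

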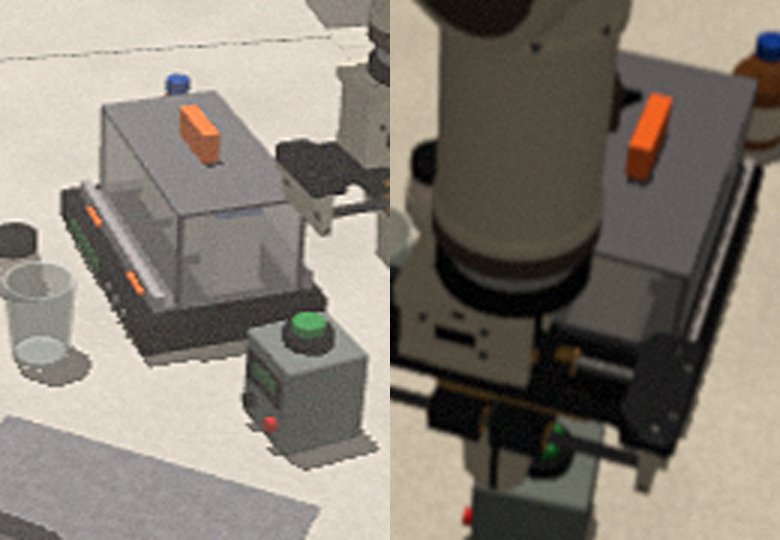

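View pics/w21.png

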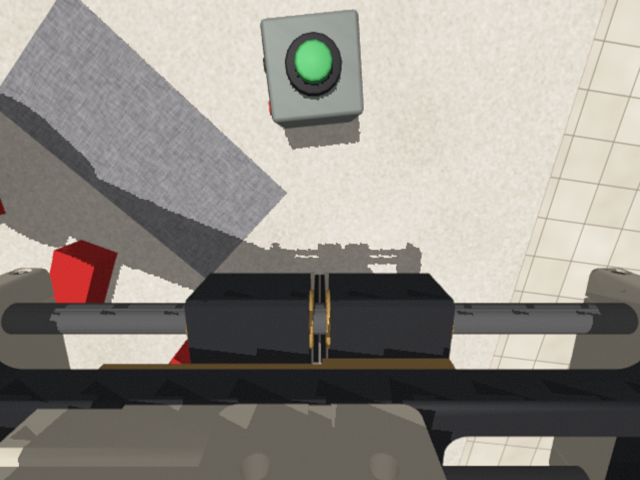

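```bash
python3 - <<'E'
from h import *
d=r.get_image('side'); c,s=np.cos(.117),np.sin(.117)
for nm,p,obs in [('near-front',(-53,-125,144),(370,211.7)),('far-front',(75,-125,144),(409,208.3)),('near-back',(-53,125,144),(344.3,176)),('far-back',(75,125,144),(381.7,171))]:
    w=np.array([614.7+c*p[0]-s*p[1],44+s*p[0]+c*p[1],p[2]]); q=d['R']@w+d['t']
    print(nm,(d['fx']*q[0]/q[2]+d['cx']).round(1),(d['fy']*q[1]/q[2]+d['cy']).round(1),'obs',obs)
E
```

```text
near-front 370.2 211.3 obs (370, 211.7)
far-front 413.0 205.1 obs (409, 208.3)
near-back 344.0 174.3 obs (344.3, 176)
far-back 382.2 169.4 obs (381.7, 171)
```

Three corners match. The far-front corner was hidden by the gripper, so I'll raise the arm and check it properly.

```bash
python3 -m pendant '[{"slide":[-0.01,0,-0.04],"twist":[0,0,0],"jaw":0},{"slide":[-0.01,-0.03,-0.03],"twist":[0,0,0],"jaw":0},{"slide":[0,-0.04,-0.04],"twist":[0,0,0],"jaw":0},{"slide":[0,-0.04,-0.03],"twist":[0,0,0],"jaw":0},{"slide":[0,-0.04,0],"twist":[0,0,0],"jaw":0},{"slide":[0,-0.04,0],"twist":[0,0,0],"jaw":0},{"slide":[0,0,0],"twist":[0,0,0],"jaw":0},{"slide":[0,0,0],"twist":[0,0,0],"jaw":0}]'
python3 - <<'E'
from h import *
for n,(a,b) in {'side':(150,310),'scene':(150,340)}.items():
    s,d=grab(n,n+'22.png');c=d['image'][a:a+120,b:b+140]; cv2.imwrite('pics/%s22z.png'%n,cv2.resize(np.clip(c*1.5,0,255).astype('uint8'),None,fx=5,fy=5,interpolation=cv2.INTER_CUBIC))
E
```

```text
time: 51.82
eef_pos: [506.9, -392.5, 362.1]
ee_rot: [3.137, -0.003, 1.739]
ft_force: [1.1, 1.2, 0.0]
width: 0.5
```

View pics/side22z.png

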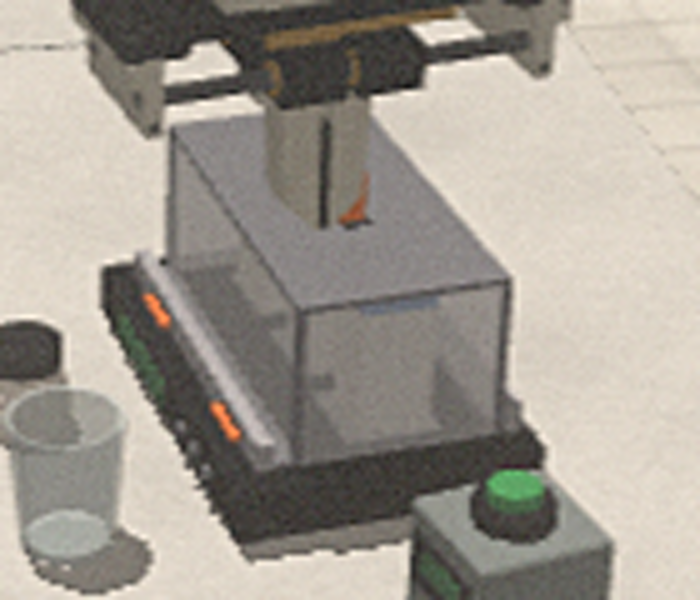

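View pics/scene22.png

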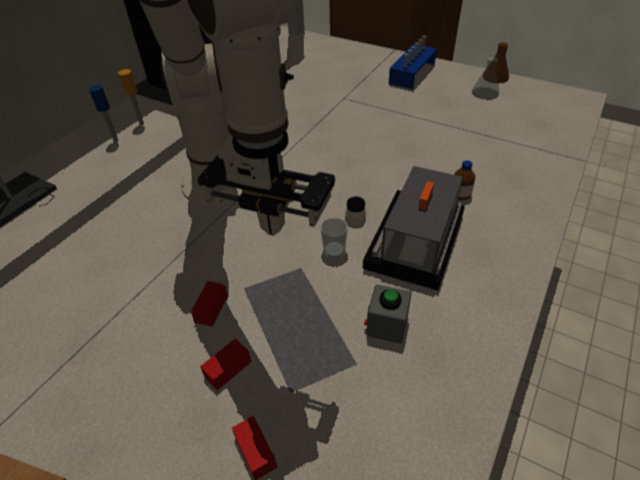

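The far-front corner is at (412.0,205.6) against (413.0,205.1) predicted, so the hood is flat. The tabs are through the slots, the button is up and the arm is clear. Handing in.

```bash
python3 -c "
from rig import r
print(r.sign_off())"
```

```text
the job is handed in; nothing more can be done
None
```

I loaded the dryer, closed the hood and pressed start, then handed the job in at about 52 s. `r.sign_off()` reports no verdict, so the results below are from my own checks.

- **Cells:** all three were present. Each stands mouth down over its own peg, within about 2 mm of the peg's axis. The heights agree with one another, though the cameras read the closed ends 3–4 mm low.
- **Hood:** I slid both tabs into the slots at 0.30 rad of tilt with no contact force, then swung the hood down flat. The last pose reading before I let go gave a tilt of about 0.003 rad and a lower edge about 1 mm above the dryer's top. Afterwards the four top corners matched the closed position to within 2 pixels, and both tabs showed through the rail.
- **Start button:** I pressed it onto its stop (16 N) and let it go. In the side view its position matches the starting picture to 0.1 pixel.
- **Bottle, jar and beaker:** in the final picture they appear where they started. I did not measure their positions.

One check disagreed at first: the hood's far-front corner was about 4 pixels off because the gripper hid it. With the arm moved away it matched to about 1 pixel.

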